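# Set the drying rack with a spacer and lean the washed plates in it

### The job

Set the drying rack with the red spacer: stand the spacer in the rack with one end square against the blue lip, slide the rail carriage gently shut until it presses firmly on the spacer's other end, then leave the carriage there and put the spacer back upright in the middle of its cork mat. Then lean every white plate from the wooden stand side by side in the rack, its lower end down on the rack floor against the lip and its back resting on the rail, so that all lean at the angle the spacer has set. The plates are brittle, so never let one fall flat, and leave the sample tins where they are.

Things in the scene. Friction and masses are not known exactly. Their poses are not given: they have to be found in the camera images.
- rack: Aluminium drying rack, fixed to the bench. Origin under its plate; its x points away from the robot (at yaw 0), y along the lip, z up. Plate 250 (x, from -140 to +110) x 310 (y) x 12 mm thick, so the rack floor is at z = 12. A blue lip 16 mm high stands on the floor along the whole far side; its face towards the robot is at x = +90. Plates stand with the lower end against this face and lean back towards the robot onto the rail.
- lip_foot (a point): Point on the rack where the lip's near face meets the rack floor, half-way along the lip. Axes as the rack.
- jaw (a joint): Rail carriage of the rack, slides along the rack's x. Value = clear gap in m between the lip's near face and the carriage's jaw face (0 shut, 0.13 wide open). The jaw face is a steel bar 30 mm high across the rack, its face square to the rack's x. It slides stiffly (about 5 N) and stays where it is left. The spacer sets it to 0.060, at which plates lean 30 degrees from upright.
- rail_mid (a point): Middle of the rail's axis: round steel rail, 12 mm diameter, 308 mm long along the rack's y, axis 100 mm above the rack floor, its axis 12 mm behind the jaw face (so its lip-side surface 6 mm behind); it moves with the carriage. Upright bars carry its ends (at rack y = +-148).
- jaw_handle (a point): Point in the carriage's black upright handle, 13 mm below its top: post 30 (rack x) x 18 (rack y) mm, top 118 mm above the rack floor, centre 55 mm behind the jaw face, on the robot's side of the rail. Pinch it from above across its 18 mm and slide. Axes as the rack.
- spacer: Spacer gauge: red steel block 60 (its x, the gauge length) x 50 (y) x 30 mm with a black upright handle 30 (x) x 20 (y) mm in its middle rising to 125 mm above its underside. Origin at the centre of the underside. 0.3 kg, either end may face the lip. Starts on its mat.
- spacer_grip (a point): Point in the spacer's handle to grip, 108 mm above its underside, on its axis; axes as the spacer.
- mat: Cork mat, 130 (x) x 100 (y) x 3 mm, fixed to the bench; origin at the centre of its underside.
- stand: Wooden stand, fixed, 226 (x) x 85 (y) mm, 52 mm high. Four slots 12 mm wide across it (along its y), at x = -75, -25, 25, 75, floor of the slots 10 mm above the bench. Plates stand upright in the slots.
- plate1_center (a point): Centre of a white porcelain plate with a blue band near its upper end: 8 (its x, thickness) x 55 (y, width) x 180 mm (z, length, up while in the stand). 0.17 kg. May be absent.
- plate2_center (a point): Centre of a white porcelain plate with a blue band near its upper end: 8 (its x, thickness) x 55 (y, width) x 180 mm (z, length, up while in the stand). 0.17 kg. May be absent.
- plate3_center (a point): Centre of a white porcelain plate with a blue band near its upper end: 8 (its x, thickness) x 55 (y, width) x 180 mm (z, length, up while in the stand). 0.17 kg. May be absent.
- plate4_center (a point): Centre of a white porcelain plate with a blue band near its upper end: 8 (its x, thickness) x 55 (y, width) x 180 mm (z, length, up while in the stand). 0.17 kg. May be absent.
- tin1: Lidded aluminium sample tin, 75 mm diameter, 80 mm high, origin at the centre of its underside. Not part of the job.
- tin2: Lidded aluminium sample tin, 75 mm diameter, 80 mm high, origin at the centre of its underside. Not part of the job.
- tin3: Lidded aluminium sample tin, 75 mm diameter, 80 mm high, origin at the centre of its underside. Not part of the job.
Mind the look-alikes: they are no part of the job. Leave any green or purple look-alike of the part that bears plate4_center alone.

How it is judged:
By the outcome, as a careful person would: the job done as asked, in the order asked, and still so for the second after the job is handed in, with the robot touching nothing.
Of plate1, plate2, plate3, plate4 only 2 to 4 are there at a start; the rules pass over those that are not, and their reading is None.
At some moment in a run one of spacer may be knocked a few centimetres aside while the robot is not near it.
It also fails if it takes over 210 s, if anything falls off the work surface, if the arm or the gripper's body presses on something with over 40 N, if the wrist force passes 120 N, or if a joint passes its speed limit or range.

### The arm

A 6-joint arm with a two-finger parallel gripper is mounted at the origin on the work surface. World frame = base frame: x ahead of the robot, y to its left, z up, the work surface at z = 0. Lengths are in m, angles in degrees, forces in N, time in s.
With the tool pointing down it reaches from about 0.25 to 0.725 m from the base axis. Payload 9.7 kg.
Tool frame: the origin (TCP) lies on the centre line of the jaws, within the pads' length; the fingertips stand 19 mm ahead of it and the grasp point (between the pads) is the TCP (bot.tcp_to_tips is the z of the fingertips in the tool frame, in m); z points along the fingers, y is the line along which they close (so a half turn about z gives the same grasp; the last joint's range is limited). The gripper opens to 85 mm and grips with 20 to 120 N. Pads are 22 mm wide; open, the fingers measure 114 mm over their backs; the gripper's body (76 mm by 85 mm) begins 54 mm behind the grasp point. The pads swing forward as they close: fully open they stand 13 mm farther back than shut.
Start: joints at [75.745, 4.979, 10.078, 95.1, 0, 90], TCP at [0.135, 0.533, 0.228] pointing down, gripper open.
Joint ranges: [-179.16, 179.16], [-48.56, 103.87], [-65.8, 70.77], [-126.05, 130.52], [-82.76, 87.17], [-180, 180]. Speed limits (degrees/s): [127.2, 127.2, 147.25, 180, 180, 180].

### API

Orientations are given as [roll, pitch, yaw] about the fixed x, y, z axes, in that order (R = Rz(yaw) Ry(pitch) Rx(roll)).
In Python, from workcell import bot gives the robot as it stands. The module is installed in compiled form; this text tells all that it offers.
- The arm moves only by the tool play_rows, never from a script. Its argument "increments" is a list of rows, each an object with "slide": the shift along the tool's x, y, z in mm, a list of three; "angular": the turn, a rotation vector about the tool's x, y, z in degrees, a list of three; "claw": the opening, from -1 (shut) to 1 (fully open). In form: [{"slide": [x, y, z], "angular": [rx, ry, rz], "claw": claw}, ...]. A call has 1 to 8 rows; each row shifts and turns the commanded pose from where the row before left it, along the tool's axes as they then stand; what a row does not reach is not made up. A row lasts 1/10 s, in which the tool goes at most 50 mm and 8.59 degrees, less where a joint would pass 70% of its speed; a pose out of reach is approached as far as the arm can. A call is refused whole if a number of a shift passes 50 or a number of a turn 8.59, either way. A call with a gripper value outside its range is refused whole. The fingers move at their own pace and stop on an object; "squeeze" is the grip in N (left out, the last holds). Time passes only in rows, so rows that do not move let the fingers close. It gives the time, the measured TCP pose, the force, the opening and the grip force at its end, in the units of the state.
- bot.get_obs(): the state, without advancing time (a new reading comes with each control period).
- bot.camera(name): name is "side" or "top" or "wrist"; returns the picture (420x560x3 uint8, red, green, blue); there is no depth.
- bot.camera_info(name): a dict with "fovy" (degrees; the focal length in pixels is half the picture's height over the tangent of half this angle, whatever the lens; pixels are square), "cx", "cy" (the principal point, pixels), "R" (3x3) and "t" (3): a world point X has camera coordinates R X + t. Camera axes: x right, y down, z forward; pixel columns grow to the right and rows downward; lengths in m; the calibration is good to about 2 mm. The wrist camera is an equidistant fisheye: a pixel r from the principal point sees the ray r / f radians off the axis. A picture is of the moment at which its call begins: read the wrist's pose just before it. camera_info takes no time and is no camera call; for the wrist camera it gives the pose at the moment of the call.
- bot.job_done(): hands the job in; it is judged then, once.
The state is a dict: "time": time; "q": joint angles; "qd": joint speeds; "joint_efforts": joint torques, N m; "ee_pos": TCP position; "tcp_rot": TCP orientation; "wrist_force": force on the tool from outside, world axes, zero at the start; "torque": the same for the moment, N m; "opening": finger opening in m; "grasp_force": force on a finger pad.
Only numpy, scipy, OpenCV 4.12 (cv2) and the standard library are available. Lean on these libraries where they do the work, as an engineer would, in place of code of your own. Each camera call takes 0.05 s, during which the arm holds its last target. There are 200 camera calls.

## Working session

There is one attempt and no reset: what is moved stays moved. The work goes in short steps, Python scripts to look and compute and a tool call to move; the robot and the scene stay as the last step left them, time stands still between calls to the robot, and variables do not carry over. Pictures are saved under pics/ and viewed, at most 14 in all, crops included, and the job is handed in when it is done.

Besides the shell and the picture viewer there is one more tool, called after ">>>" as name(argument=value, ...) on one line, values as JSON. play_rows: Moves the arm, as the interface text tells. Its arguments: {"type":"object","properties":{"increments":{"type":"array"},"squeeze":{"type":"number"}},"required":["increments"]}

```bash
mkdir -p pics; ls
python3 - <<'E'
from workcell import bot
import cv2,numpy as np
for n in("top","side"):
    im=bot.camera(n); cv2.imwrite(f"pics/{n}0.png",im[:,:,::-1]); i=bot.camera_info(n); print(n,i)
print(bot.get_obs())
E
```

```text
pics
top {'fovy': 44.69940071112772, 'cx': 281.6701436528008, 'cy': 205.7435121411001, 'R': array([[-0.02483309, -0.9995863 , -0.01451034],
       [-0.99523775,  0.02608845, -0.0939213 ],
       [ 0.09426099,  0.01210888, -0.99547388]]), 't': array([0.06215377, 0.52543701, 1.30588478])}
side {'fovy': 47.45120553128171, 'cx': 280.27058257212235, 'cy': 209.30443857996843, 'R': array([[ 0.82524077, -0.56467044,  0.01117922],
       [-0.26611886, -0.40622737, -0.8741625 ],
       [ 0.49815502,  0.71841953, -0.48550484]]), 't': array([-0.39552971,  0.23904046,  0.84995076])}
{'time': 0.1, 'q': array([ 7.57445264e+01,  5.01051401e+00,  1.00398177e+01,  9.50974455e+01,
       -3.49665340e-03,  8.99995736e+01]), 'qd': array([-0.04889544, -0.09204032, -0.01901445,  0.03425034, -0.09462022,
       -0.014608  ]), 'joint_efforts': array([ 1.26371826e-03, -5.21563661e+01,  4.65651441e+01,  1.60994934e-02,
        1.13044950e-04,  1.91174585e-06]), 'ee_pos': array([0.13540669, 0.53288037, 0.22783671]), 'tcp_rot': array([-1.79931858e+02,  3.49614385e-03,  1.65744957e+02]), 'wrist_force': array([-0.1465473 , -0.03189926,  0.01669324]), 'torque': array([ 0.04591114,  0.01958182, -0.01984634]), 'grasp_force': 0.0, 'opening': 0.08553647379215683}
```

View pics/top0.png

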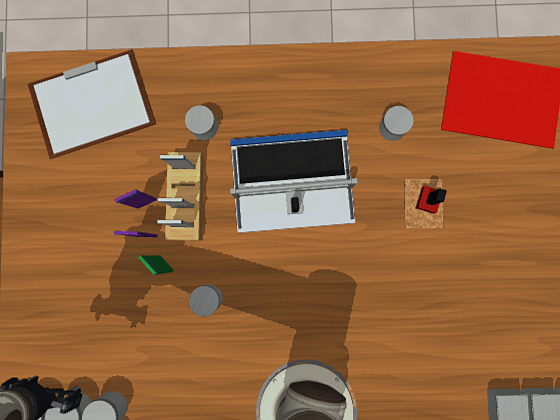

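View pics/side0.png

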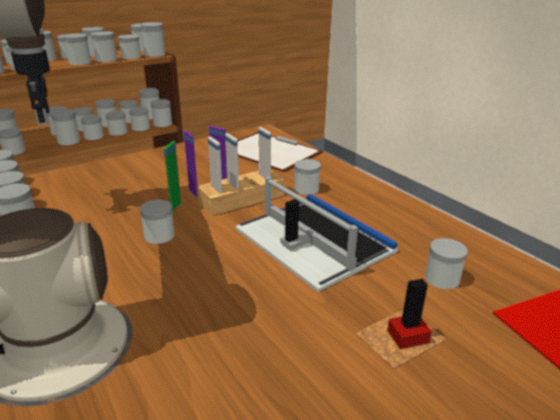

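The top view shows the rack at about (293,180), the carriage handle at (295,203), the spacer on its mat at (428,200), and the stand at (183,195). There are three white plates, at rows 158, 202 and 222. The purple and green look-alikes stand to the left of them.

```bash
cat > h.py <<'E'
import numpy as np,cv2
from workcell import bot
from scipy.spatial.transform import Rotation as Ro
def K(n):
    i=bot.camera_info(n); return i,210/np.tan(np.radians(i["fovy"]/2))
def ray(n,u,v,i=None,wr=None):
    i0,f=K(n); i=i or i0
    a=np.array([u-i["cx"],v-i["cy"]])
    if n=="wrist":
        r=np.hypot(*a)+1e-12;th=r/f; d=np.r_[a/r*np.sin(th),np.cos(th)]
    else: d=np.r_[a/f,1]
    R=np.array(i["R"]);return -R.T@i["t"],R.T@d
def bp(n,u,v,z,i=None):
    c,d=ray(n,u,v,i); return c+d*(z-c[2])/d[2]
def proj(n,X,i=None):
    i0,f=K(n); i=i or i0
    c=np.asarray(X)@np.array(i["R"]).T+i["t"]
    if n=="wrist":
        r=np.hypot(c[...,0],c[...,1])+1e-12; th=np.arctan2(r,c[...,2]); s=f*th/r
    else: s=f/c[...,2]
    return np.stack([c[...,0]*s+i["cx"],c[...,1]*s+i["cy"]],-1)
def mv():  # base->tool
    o=bot.get_obs(); return o["ee_pos"],Ro.from_euler("xyz",o["tcp_rot"],degrees=True)
def plan(p,rpy):
    """total shift in present tool axes (mm) and rotvec (deg) to a target"""
    a,R=mv(); T=Ro.from_euler("xyz",rpy,degrees=True)
    print("slide",np.round(R.inv().apply(np.array(p)-a)*1e3,1),"rot",np.round((R.inv()*T).as_rotvec(degrees=True),2))
E
python3 - <<'E'
from h import *
im=cv2.imread("pics/top0.png")
c=cv2.resize(im[115:275,110:375],None,fx=3,fy=3,interpolation=cv2.INTER_CUBIC); cv2.imwrite("pics/c1.png",c)
print(bot.camera_info("wrist"))
for n,u,v,z in [("mat",424,204,.003),("handle",295,202,.12),("rack",293,180,.012),("stand",183,195,.052)]: print(n,bp("top",u,v,z).round(3))
E
```

```text
{'fovy': 65.70646984690485, 'cx': 285.9937256985245, 'cy': 210.77449481082084, 'R': array([[ 0.24556891,  0.96937843, -0.00117491],
       [ 0.93197991, -0.23576113,  0.27537272],
       [ 0.26666338, -0.06871797, -0.96133682]]), 't': array([-0.54972875, -0.03578903,  0.37890509])}
mat [ 0.524 -0.327  0.003]
handle [0.526 0.015 0.12 ]
rack [0.596 0.017 0.012]
stand [0.559 0.301 0.052]
```

View pics/c1.png

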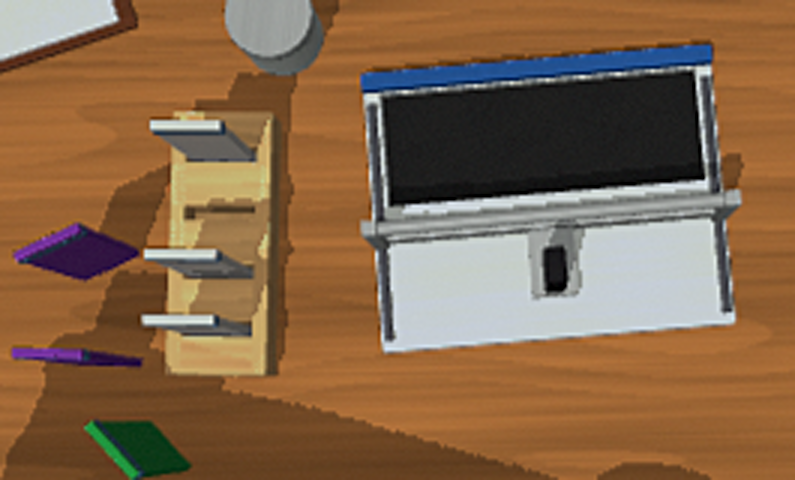

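The crop shows the rack with its lip corners at (361,73) and (712,43) and its near corners at (384,351) and (735,322). The stand's top corners are around (173,112), (274,112), (268,374) and (165,374). One slot is empty.

```bash
cat >> h.py <<'E'
from scipy.optimize import least_squares
def fit(cam,obs,pts,x0,i=None):
    """planar pose x,y,yaw(deg)"""
    i=i or bot.camera_info(cam); pts=np.array(pts,float); obs=np.array(obs,float)
    def W(p): return Ro.from_euler("z",p[2],degrees=True).apply(pts)+[p[0],p[1],0]
    r=least_squares(lambda p:(proj(cam,W(p),i)-obs).ravel(),x0,loss="soft_l1",x_scale=[.01,.01,1])
    print("pose",r.x.round(4),"res",np.round(np.abs(r.fun).reshape(-1,2).max(1),1)); return r.x
E
python3 - <<'E'
from h import *
o=np.array([110,115])
c=lambda *a:np.array(a)/3+o
fit("top",c((384,351),(735,322),(364,92),(713,64)),[(-.14,.155,.012),(-.14,-.155,.012),(.09,.155,.028),(.09,-.155,.028)],[.6,.02,0])
fit("top",c((173,112),(274,112),(268,374),(165,374)),[(.113,.0425,.052),(.113,-.0425,.052),(-.113,-.0425,.052),(-.113,.0425,.052)],[.56,.3,0])
for p in [(137,250),(80,278),(141,362),(190,467),(137,477)]: print(bp("top",*c(p)[0],0).round(3))
print(bp("top",205,301,.08),bp("top",203,120,.08),bp("top",397,120,.08))
plan([.49,.31,.34],[180,0,180])
E
```

```text
pose [0.6089 0.0192 3.1683] res [0.5 0.6 0.6 0.8]
pose [ 0.5569  0.2999 -1.8388] res [0.4 0.5 0.5 0.6]
[0.558 0.385 0.   ]
[0.534 0.436 0.   ]
[0.458 0.381 0.   ]
[0.365 0.338 0.   ]
[0.358 0.385 0.   ]
[0.29127881 0.24249009 0.08      ] [0.74595633 0.24272128 0.08      ] [ 0.73183616 -0.24906057  0.08      ]
slide [-398.6 -128.8 -112. ] rot [ -0.07  -0.   -14.26]
```

>>> play_rows(increments=[{"slide":[-20,-5,-40],"angular":[0,0,0],"claw":1},{"slide":[-40,-15,-40],"angular":[0,0,0],"claw":1},{"slide":[-50,-18,-32],"angular":[0,0,0],"claw":1},{"slide":[-50,-18,0],"angular":[0,0,0],"claw":1},{"slide":[-50,-18,0],"angular":[0,0,0],"claw":1},{"slide":[-50,-18,0],"angular":[0,0,0],"claw":1},{"slide":[-50,-18,0],"angular":[0,0,0],"claw":1},{"slide":[-50,-18,0],"angular":[0,0,0],"claw":1}])

```text
time: 0.9
ee_pos: [0.4276, 0.337, 0.3283]
tcp_rot: [-180.0, -0.0, 165.7]
wrist_force: [0.5, 1.3, 0.4]
opening: 0.0851
grasp_force: 0.0
```

>>> play_rows(increments=[{"slide":[-38,-1,0],"angular":[0,0,-4],"claw":1},{"slide":[0,0,0],"angular":[0,0,-7],"claw":1},{"slide":[0,0,0],"angular":[0,0,-3.2],"claw":1},{"slide":[0,0,0],"angular":[0,0,0],"claw":1},{"slide":[0,0,0],"angular":[0,0,0],"claw":1}])

```text
time: 1.4
ee_pos: [0.4627, 0.3282, 0.3282]
tcp_rot: [-180.0, -0.0, 179.8]
wrist_force: [0.3, 0.2, 0.3]
opening: 0.0852
grasp_force: 0.0
```

Run:
```python
from h import *
import json
i=bot.camera_info("wrist"); im=bot.camera("wrist"); cv2.imwrite("pics/w1.png",im[:,:,::-1])
json.dump({k:np.array(v).tolist() for k,v in i.items()},open("w1.json","w"))
print(mv()[0], bot.get_obs()["tcp_rot"])
```

```text
[0.46255119 0.32828167 0.32835662] [-1.79993365e+02 -9.50249230e-03  1.79867727e+02]
```

View pics/w1.png

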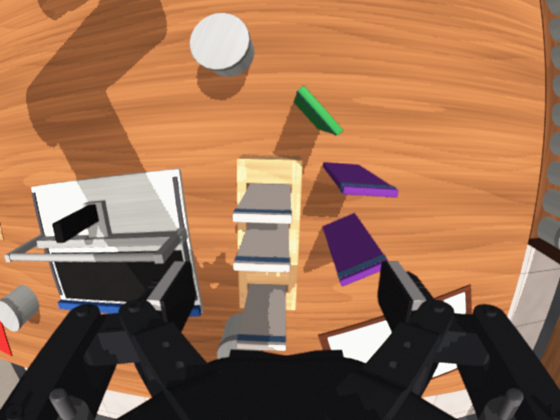

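The wrist view, where image down points away from the robot, shows the stand's near corners at (237,160) and (302,160). The plate tops are at rows 215, 266 and 345, near column 262. The green and purple look-alikes are to the right.

Run:
```python
from h import *
im=cv2.imread("pics/w1.png")
a=cv2.resize(im[150:355,222:312],None,fx=2.8,fy=2.8,interpolation=cv2.INTER_CUBIC)
b=cv2.resize(im[165:320,0:205],None,fx=2.5,fy=2.5,interpolation=cv2.INTER_CUBIC)
c=np.zeros((580,800,3),np.uint8); c[:a.shape[0],:a.shape[1]]=a; c[:b.shape[0],270:270+b.shape[1]]=b
cv2.imwrite("pics/c2.png",c); print(a.shape,b.shape)
```

```text
(574, 252, 3) (388, 512, 3)
```

View pics/c2.png

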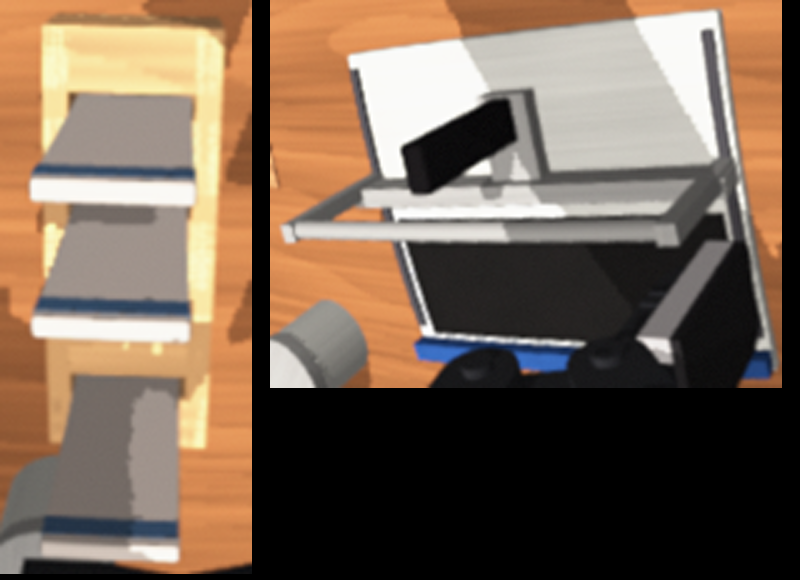

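The crop confirms three plates, with top-face centres at about (113,192), (111,328) and (110,552). The rack's near corners are at (349,55) and (719,11).

Run:
```python
from h import *
import json
i={k:np.array(v) for k,v in json.load(open("w1.json")).items()}
a=lambda *p:np.array(p)/2.8+[222,150]
b=lambda *p:(np.array(p)-[270,0])/2.5+[0,165]
x=fit("wrist",a((42,28),(222,32),(205,447),(50,442)),[(-.113,-.0425,.052),(-.113,.0425,.052),(.113,.0425,.052),(.113,-.0425,.052)],[.557,.3,-1.8],i)
for n,p in dict(A=[(31,181),(195,182),(35,201),(193,204)],B=[(33,316),(189,318),(37,337),(187,339)],C=[(42,543),(178,543),(44,557),(178,562)]).items():
    P=np.array([bp("wrist",*q,.19,i)[:2] for q in a(*p)]); m=P.mean(0)
    l=Ro.from_euler("z",-x[2],degrees=True).apply(np.r_[m-x[:2],0]); print(n,P.round(4).tolist(),m.round(4),"stand frame",l.round(4))
for q in b((349,55),(719,11)): print(bp("wrist",*q,.012,i).round(4))
x=[.6089,.0192,3.1683]
print(Ro.from_euler("z",x[2],degrees=True).apply([(-.14,-.155,0),(-.14,.155,0)])+[x[0],x[1],0])
for n,q in dict(railL=(300,229),railR=(655,230)).items(): print(n,bp("wrist",*b(q)[0],.118,i).round(4))
for q in b((415,182)): print("handle top",bp("wrist",*q,.130,i).round(4))
```

```text
pose [ 0.5575  0.3029 -1.7083] res [0.4 0.4 0.6 0.5]
A [[0.4773, 0.2798], [0.4777, 0.3336], [0.4842, 0.2808], [0.4852, 0.3329]] [0.4811 0.3068] stand frame [-0.0765  0.0016  0.    ]
B [[0.526, 0.2777], [0.5264, 0.3317], [0.5342, 0.2786], [0.5345, 0.331]] [0.5303 0.3048] stand frame [-0.0272  0.001   0.    ]
C [[0.6272, 0.2738], [0.6258, 0.3277], [0.6346, 0.274], [0.6359, 0.3276]] [0.6309 0.3008] stand frame [0.0735 0.     0.    ]
[ 0.4783 -0.1379  0.012 ]
[0.4604 0.1704 0.012 ]
[[ 0.4776807  -0.14330075  0.        ]
 [ 0.46054728  0.16622541  0.        ]]
railL [ 0.5705 -0.1151  0.118 ]
railR [0.5549 0.1607 0.118 ]
handle top [0.5287 0.0164 0.13  ]
```

>>> play_rows(increments=[{"slide":[0,-20,0],"angular":[0,0,0],"claw":1},{"slide":[0,-42,0],"angular":[0,0,0],"claw":1},{"slide":[0,-42,0],"angular":[0,0,0],"claw":1},{"slide":[0,-42,0],"angular":[0,0,0],"claw":1},{"slide":[0,-42,0],"angular":[0,0,0],"claw":1},{"slide":[0,-42,0],"angular":[0,0,0],"claw":1},{"slide":[0,-42,0],"angular":[0,0,0],"claw":1},{"slide":[0,-42,0],"angular":[0,0,0],"claw":1}])

```text
time: 2.25
ee_pos: [0.4619, 0.0129, 0.3287]
tcp_rot: [-180.0, 0.0, 179.9]
wrist_force: [1.2, 0.7, -0.3]
opening: 0.0852
grasp_force: 0.0
```

>>> play_rows(increments=[{"slide":[0,-42,0],"angular":[0,0,0],"claw":1},{"slide":[0,-42,0],"angular":[0,0,0],"claw":1},{"slide":[0,-42,0],"angular":[0,0,0],"claw":1},{"slide":[0,-42,0],"angular":[0,0,0],"claw":1},{"slide":[0,-42,0],"angular":[0,0,0],"claw":1},{"slide":[0,-42,0],"angular":[0,0,0],"claw":1},{"slide":[5,-42,0],"angular":[0,0,0],"claw":1},{"slide":[5,-20,0],"angular":[0,0,0],"claw":1}])

```text
time: 3.05
ee_pos: [0.4517, -0.3024, 0.3278]
tcp_rot: [-180.0, -0.0, 179.8]
wrist_force: [0.8, 0.4, -0.1]
opening: 0.0857
grasp_force: 0.0
```

>>> play_rows(increments=[{"slide":[0,0,0],"angular":[0,0,0],"claw":1},{"slide":[0,0,0],"angular":[0,0,0],"claw":1}])

```text
time: 3.25
ee_pos: [0.4521, -0.2996, 0.3284]
tcp_rot: [180.0, -0.0, 179.9]
wrist_force: [-0.9, 0.5, 0.3]
opening: 0.0852
grasp_force: 0.0
```

Run:
```python
from h import *
import json
i=bot.camera_info("wrist"); im=bot.camera("wrist")[:,:,::-1]
json.dump({k:np.array(v).tolist() for k,v in i.items()},open("w2.json","w"))
cv2.imwrite("pics/w2full.png",im)
p=proj("wrist",np.array([.524,-.327,.03])); print(p, mv()[0])
u,v=np.clip(p.astype(int),[80,75],[480,345]); print(u,v)
cv2.imwrite("pics/w2.png",cv2.resize(im[v-75:v+75,u-80:u+80],None,fx=4,fy=4,interpolation=cv2.INTER_CUBIC))
```

```text
[266.29882862 220.59275247] [ 0.4522939  -0.29904094  0.32867125]
266 220
```

View pics/w2.png

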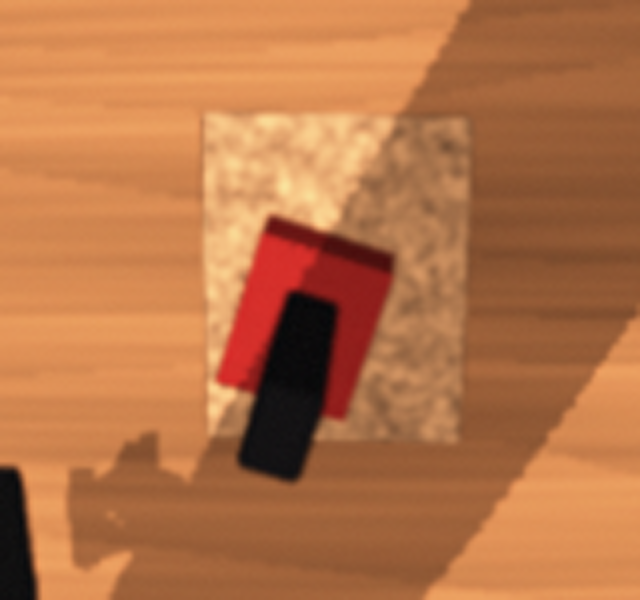

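The spacer stands on its mat, with the block's top corners at (268,234), (392,272), (343,418) and (218,382) in the crop. The mat's corners are at (204,114), (469,118), (462,442) and (206,440).

Run:
```python
from h import *
import json
i={k:np.array(v) for k,v in json.load(open("w2.json")).items()}
a=lambda *p:np.array(p)/4+[186,145]
fit("wrist",a((204,114),(469,118),(462,442),(206,440)),[(-.065,-.05,.003),(-.065,.05,.003),(.065,.05,.003),(.065,-.05,.003)],[.524,-.327,0],i)
x=fit("wrist",a((268,234),(392,272),(343,418),(218,382)),[(-.03,-.025,.033),(-.03,.025,.033),(.03,.025,.033),(.03,-.025,.033)],[.524,-.327,0],i)
h=np.mean([bp("wrist",*q,.128,i) for q in a((240,465),(298,482),(320,402),(264,388))],0);print(h)
plan([x[0],x[1],.111],[180,0,180+x[2]])
```

```text
pose [ 0.5253 -0.3242 -1.0789] res [1.  0.6 0.5 0.7]
pose [  0.5324  -0.3336 -18.1338] res [1.7 1.1 0.9 0.6]
[ 0.53273475 -0.33403623  0.128     ]
slide [-80.1 -34.5 217.7] rot [1.000e-02 2.000e-02 1.807e+01]
```

>>> play_rows(increments=[{"slide":[-40,-17,0],"angular":[0,0,0],"claw":1},{"slide":[-40,-17.5,20],"angular":[0,0,0],"claw":1},{"slide":[0,0,30],"angular":[0,0,6],"claw":1},{"slide":[0,0,30],"angular":[0,0,6],"claw":1},{"slide":[0,0,30],"angular":[0,0,6],"claw":1},{"slide":[0,0,10],"angular":[0,0,0],"claw":1},{"slide":[0,0,0],"angular":[0,0,0],"claw":1},{"slide":[0,0,0],"angular":[0,0,0],"claw":1}])

```text
time: 4.1
ee_pos: [0.5326, -0.334, 0.2104]
tcp_rot: [-180.0, 0.1, 162.1]
wrist_force: [-0.2, 0.3, 1.2]
opening: 0.0853
grasp_force: 0.0
```

Run:
```python
from h import *
plan([.5325,-.3337,.111],[180,0,161.9])
```

```text
slide [ 0.4  0.3 99.4] rot [-0.03  0.12  0.22]
```

>>> play_rows(increments=[{"slide":[0,0,30],"angular":[0,0,0],"claw":1},{"slide":[0,0,30],"angular":[0,0,0],"claw":1},{"slide":[0,0,25],"angular":[0,0,0],"claw":1},{"slide":[0,0,14],"angular":[0,0,0],"claw":1},{"slide":[0,0,0],"angular":[0,0,0],"claw":1}])

```text
time: 4.6
ee_pos: [0.5319, -0.3342, 0.1091]
tcp_rot: [180.0, -0.1, 162.0]
wrist_force: [-0.7, -0.7, 0.7]
opening: 0.0852
grasp_force: 0.0
```

>>> play_rows(increments=[{"slide":[0,0,0],"angular":[0,0,0],"claw":-1},{"slide":[0,0,0],"angular":[0,0,0],"claw":-1},{"slide":[0,0,0],"angular":[0,0,0],"claw":-1},{"slide":[0,0,0],"angular":[0,0,0],"claw":-1},{"slide":[0,0,0],"angular":[0,0,0],"claw":-1},{"slide":[0,0,0],"angular":[0,0,0],"claw":-1},{"slide":[0,0,0],"angular":[0,0,0],"claw":-1},{"slide":[0,0,0],"angular":[0,0,0],"claw":-1}], squeeze=60)

```text
time: 5.4
ee_pos: [0.5325, -0.3349, 0.1103]
tcp_rot: [-180.0, 0.1, 161.9]
wrist_force: [0.1, -1.6, 5.6]
opening: 0.0182
grasp_force: 59.8
```

>>> play_rows(increments=[{"slide":[0,0,-15],"angular":[0,0,0],"claw":-1},{"slide":[0,0,-30],"angular":[0,0,0],"claw":-1},{"slide":[0,0,-40],"angular":[0,0,-7.1],"claw":-1},{"slide":[0,0,-40],"angular":[0,0,-7.1],"claw":-1},{"slide":[0,0,-25],"angular":[0,0,-7.1],"claw":-1},{"slide":[0,0,0],"angular":[0,0,0],"claw":-1},{"slide":[-8,20,0],"angular":[0,0,0],"claw":-1},{"slide":[-17,39,0],"angular":[0,0,0],"claw":-1}])

```text
time: 6.2
ee_pos: [0.5529, -0.2752, 0.2573]
tcp_rot: [179.9, -0.2, -177.2]
wrist_force: [0.3, 0.0, -4.3]
opening: 0.0185
grasp_force: 59.3
```

>>> play_rows(increments=[{"slide":[-17,39,0],"angular":[0,0,0],"claw":-1},{"slide":[-17,39,0],"angular":[0,0,0],"claw":-1},{"slide":[-17,39,0],"angular":[0,0,0],"claw":-1},{"slide":[-17,39,0],"angular":[0,0,0],"claw":-1},{"slide":[-17,39,0],"angular":[0,0,0],"claw":-1},{"slide":[-17,39,0],"angular":[0,0,0],"claw":-1},{"slide":[-17,39,0],"angular":[0,0,0],"claw":-1},{"slide":[-8,20,0],"angular":[0,0,0],"claw":-1}])

```text
time: 7.0
ee_pos: [0.6641, 0.0291, 0.2568]
tcp_rot: [179.9, -0.2, -176.8]
wrist_force: [0.9, -0.6, -3.3]
opening: 0.0181
grasp_force: 59.4
```

>>> play_rows(increments=[{"slide":[0,0,0],"angular":[0,0,0],"claw":-1},{"slide":[0,0,0],"angular":[0,0,0],"claw":-1}])

```text
time: 7.2
ee_pos: [0.6635, 0.0259, 0.2575]
tcp_rot: [-180.0, -0.2, -176.8]
wrist_force: [-0.9, -0.8, -3.9]
opening: 0.0184
grasp_force: 59.4
```

Run:
```python
from h import *
import json
plan([.6639,.0241,.122],[180,0,183.2])
for n in("wrist","top"):
    i=bot.camera_info(n); im=bot.camera(n)[:,:,::-1]; cv2.imwrite(f"pics/{n}3.png",im)
    json.dump({k:np.array(v).tolist() for k,v in i.items()},open(n+"3.json","w"))
```

```text
slide [ -0.7  -1.8 135.5] rot [-0.01 -0.18 -0.02]
```

View pics/wrist3.png

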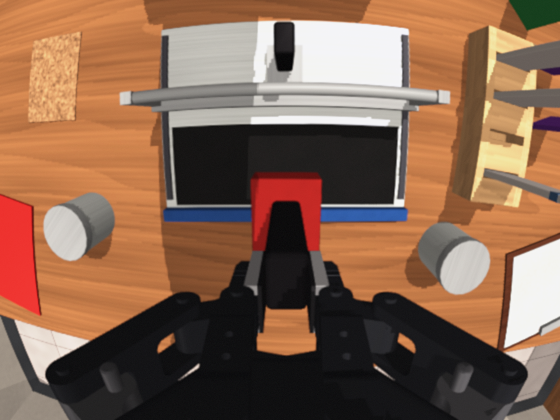

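The wrist view shows the gripped spacer square to the rack. The lip's near top edge runs from (165,208) to (407,208), and the rack's near corners are at about (162,31) and (409,28).

Run:
```python
from h import *
import json
i={k:np.array(v) for k,v in json.load(open("wrist3.json")).items()}
fit("wrist",[(162,31),(409,28),(165,208.5),(407,208.5)],[(-.14,-.155,.012),(-.14,.155,.012),(.09,-.155,.028),(.09,.155,.028)],[.609,.02,3],i)
# spacer block top corners near edge, far edge hidden
z=.2575-.108+.030
print([bp("wrist",u,v,z,i).round(4) for u,v in((251,180),(321,180))])
im=cv2.imread("pics/wrist3.png"); print(im[195:225,200].tolist()[::3])
print([proj("wrist",np.array([.6635,.0259,.2575])-Ro.from_euler('z',3.2,degrees=True).apply([.03,s,.078]),i) for s in(.025,-.025)])
```

```text
pose [0.6082 0.0231 3.5462] res [1.5 0.4 1.7 2.5]
[array([6.361e-01, 1.000e-04, 1.795e-01]), array([0.6333, 0.0492, 0.1795])]
[[19, 20, 22], [19, 20, 20], [21, 21, 22], [71, 74, 76], [96, 84, 77], [96, 52, 26], [119, 65, 36], [117, 64, 33], [120, 65, 34], [59, 77, 123]]
[array([249.83432194, 178.32080249]), array([321.17365044, 178.33744242])]
```

>>> play_rows(increments=[{"slide":[0,-1,30],"angular":[0,0,0],"claw":-1},{"slide":[0,-1,40],"angular":[0,0,0],"claw":-1},{"slide":[0,0,35],"angular":[0,0,0],"claw":-1},{"slide":[0,0,20],"angular":[0,0,0],"claw":-1},{"slide":[0,0,9],"angular":[0,0,0],"claw":-1},{"slide":[0,0,0],"angular":[0,0,0],"claw":-1},{"slide":[0,0,0],"angular":[0,0,0],"claw":-1}])

```text
time: 8.0
ee_pos: [0.6645, 0.0231, 0.127]
tcp_rot: [-180.0, 0.1, -176.8]
wrist_force: [0.4, 0.2, -3.0]
opening: 0.0185
grasp_force: 59.3
```

>>> play_rows(increments=[{"slide":[-1,0,0],"angular":[0,0,0],"claw":-1},{"slide":[-1,0,0],"angular":[0,0,0],"claw":-1},{"slide":[-1,0,0],"angular":[0,0,0],"claw":-1},{"slide":[0,0,0],"angular":[0,0,0],"claw":-1},{"slide":[0,0,0],"angular":[0,0,0],"claw":-1}])

```text
time: 8.5
ee_pos: [0.6671, 0.0239, 0.1255]
tcp_rot: [-180.0, 0.0, -176.8]
wrist_force: [0.6, 0.7, -2.8]
opening: 0.0185
grasp_force: 59.4
```

>>> play_rows(increments=[{"slide":[0,0,2],"angular":[0,0,0],"claw":-1},{"slide":[0,0,2],"angular":[0,0,0],"claw":-1},{"slide":[-1,0,0],"angular":[0,0,0],"claw":-1},{"slide":[-1,0,0],"angular":[0,0,0],"claw":-1},{"slide":[0,0,0],"angular":[0,0,0],"claw":-1}])

```text
time: 9.0
ee_pos: [0.6688, 0.0239, 0.1212]
tcp_rot: [180.0, -0.1, -176.8]
wrist_force: [-2.1, -0.1, -4.6]
opening: 0.0185
grasp_force: 59.4
```

>>> play_rows(increments=[{"slide":[-0.5,0,0],"angular":[0,0,0],"claw":-1},{"slide":[-0.5,0,0],"angular":[0,0,0],"claw":-1},{"slide":[0,0,0],"angular":[0,0,0],"claw":-1}])

```text
time: 9.3
ee_pos: [0.6696, 0.024, 0.1214]
tcp_rot: [-180.0, -0.1, -176.8]
wrist_force: [-4.1, -1.4, -1.7]
opening: 0.0186
grasp_force: 59.6
```

>>> play_rows(increments=[{"slide":[-0.5,0,0],"angular":[0,0,0],"claw":-1},{"slide":[0,0,1],"angular":[0,0,0],"claw":-1},{"slide":[0,0,1],"angular":[0,0,0],"claw":-1},{"slide":[0,0,0],"angular":[0,0,0],"claw":-1}])

```text
time: 9.7
ee_pos: [0.6701, 0.0239, 0.1198]
tcp_rot: [-180.0, -0.0, -176.8]
wrist_force: [-5.5, -0.4, -0.1]
opening: 0.0186
grasp_force: 60.0
```

Run:
```python
from h import *
o=bot.get_obs(); print(o["ee_pos"],o["wrist_force"],o["torque"],o["tcp_rot"])
```

```text
[0.67006132 0.02392657 0.11983626] [-5.47826115 -0.43522365 -0.14805627] [-0.13753669  1.85249462  0.0608371 ] [-1.79996037e+02 -3.70462206e-02 -1.76752349e+02]
```

>>> play_rows(increments=[{"slide":[0,0,1],"angular":[0,0,0],"claw":-1},{"slide":[0,0,0],"angular":[0,0,0],"claw":-1},{"slide":[0,0,0],"angular":[0,0,0],"claw":1},{"slide":[0,0,0],"angular":[0,0,0],"claw":1},{"slide":[0,0,0],"angular":[0,0,0],"claw":1},{"slide":[0,0,0],"angular":[0,0,0],"claw":1},{"slide":[0,0,0],"angular":[0,0,0],"claw":1},{"slide":[0,0,0],"angular":[0,0,0],"claw":1}])

```text
time: 10.5
ee_pos: [0.6707, 0.024, 0.1184]
tcp_rot: [-180.0, 0.0, -176.8]
wrist_force: [0.1, 0.7, 0.6]
opening: 0.0855
grasp_force: 0.0
```

>>> play_rows(increments=[{"slide":[0,0,-15],"angular":[0,0,0],"claw":1},{"slide":[0,0,-30],"angular":[0,0,0],"claw":1},{"slide":[0,0,-35],"angular":[0,0,0],"claw":1},{"slide":[20,0,-10],"angular":[0,0,0],"claw":1},{"slide":[40,0,0],"angular":[0,0,0],"claw":1},{"slide":[45,0,0],"angular":[0,0,0],"claw":1},{"slide":[45,0,0],"angular":[0,0,0],"claw":1},{"slide":[0,0,0],"angular":[0,0,0],"claw":1}])

```text
time: 11.3
ee_pos: [0.5162, 0.0153, 0.2103]
tcp_rot: [-180.0, -0.0, -176.8]
wrist_force: [1.1, -0.5, -0.2]
opening: 0.0856
grasp_force: 0.0
```

Run:
```python
from h import *
import json
plan([.5205,.0167,.117],[180,0,183.3])
n="wrist"
i=bot.camera_info(n); im=bot.camera(n)[:,:,::-1]; cv2.imwrite(f"pics/{n}4.png",im)
json.dump({k:np.array(v).tolist() for k,v in i.items()},open(n+"4.json","w"))
```

```text
slide [-4.4  1.2 93.3] rot [-0.   -0.   -0.06]
```

View pics/wrist4.png

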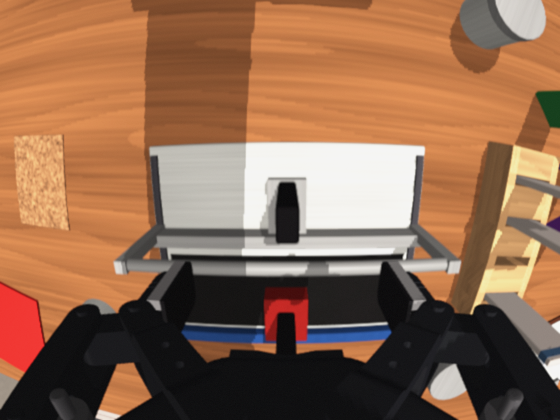

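The spacer stands at the lip, square to it at (286,315). The carriage handle is at (287,212), between the open fingers.

Run:
```python
from h import *
import json
i={k:np.array(v) for k,v in json.load(open("wrist4.json")).items()}
for q in ((277,243),(298,243)): print(bp("wrist",*q,.130,i).round(4))
im=cv2.imread("pics/wrist4.png")
print(im[165:250:4,288].tolist())
```

```text
[0.536 0.01  0.13 ]
[0.5351 0.0257 0.13  ]
[[241, 245, 245], [241, 245, 245], [243, 245, 245], [184, 190, 191], [135, 139, 143], [12, 11, 11], [12, 12, 12], [16, 14, 15], [9, 10, 10], [12, 11, 12], [13, 11, 12], [24, 22, 24], [26, 25, 27], [23, 21, 24], [25, 22, 26], [24, 23, 25], [25, 23, 25], [26, 23, 26], [25, 24, 26], [23, 20, 24], [184, 190, 193], [229, 231, 232]]
```

>>> play_rows(increments=[{"slide":[-4.5,2,20],"angular":[0,0,0],"claw":1},{"slide":[0,0,35],"angular":[0,0,0],"claw":1},{"slide":[0,0,25],"angular":[0,0,0],"claw":1},{"slide":[0,0,13],"angular":[0,0,0],"claw":1},{"slide":[0,0,0],"angular":[0,0,0],"claw":1}])

```text
time: 11.85
ee_pos: [0.5251, 0.0178, 0.1144]
tcp_rot: [180.0, -0.1, -176.8]
wrist_force: [0.2, -0.9, 1.0]
opening: 0.0854
grasp_force: 0.0
```

>>> play_rows(increments=[{"slide":[0,0,0],"angular":[0,0,0],"claw":-1},{"slide":[0,0,0],"angular":[0,0,0],"claw":-1},{"slide":[0,0,0],"angular":[0,0,0],"claw":-1},{"slide":[0,0,0],"angular":[0,0,0],"claw":-1},{"slide":[0,0,0],"angular":[0,0,0],"claw":-1},{"slide":[0,0,0],"angular":[0,0,0],"claw":-1},{"slide":[0,0,0],"angular":[0,0,0],"claw":-1}])

```text
time: 12.55
ee_pos: [0.5256, 0.0166, 0.1164]
tcp_rot: [-179.9, 0.1, -176.8]
wrist_force: [-1.3, -6.7, 4.3]
opening: 0.0161
grasp_force: 60.3
```

>>> play_rows(increments=[{"slide":[-3,0,0],"angular":[0,0,0],"claw":-1},{"slide":[-5,0,0],"angular":[0,0,0],"claw":-1},{"slide":[-6,0,0],"angular":[0,0,0],"claw":-1},{"slide":[-8,0,0],"angular":[0,0,0],"claw":-1},{"slide":[-8,0,0],"angular":[0,0,0],"claw":-1},{"slide":[-8,0,0],"angular":[0,0,0],"claw":-1},{"slide":[-8,0,0],"angular":[0,0,0],"claw":-1},{"slide":[-4,0,0],"angular":[0,0,0],"claw":-1}])

```text
time: 13.35
ee_pos: [0.5752, 0.0195, 0.1164]
tcp_rot: [-179.9, 0.0, -176.8]
wrist_force: [-5.3, -6.8, 7.3]
opening: 0.0161
grasp_force: 60.7
```

Run:
```python
from h import *
o=bot.get_obs(); print(o["ee_pos"],o["wrist_force"],o["torque"],o["tcp_rot"])
print(Ro.from_euler("z",-3.3,degrees=True).apply(o["ee_pos"]-[.6085,.0215,0]))
```

```text
[0.57521568 0.01950647 0.11643483] [-5.31023963 -6.81645768  7.34099002] [-1.18817904  1.03793038  0.08291871] [-1.79881070e+02  2.37523720e-03 -1.76800846e+02]
[-3.33438818e-02 -7.42404127e-05  1.16434825e-01]
```

>>> play_rows(increments=[{"slide":[-3,-0.5,0],"angular":[0,0,0],"claw":-1},{"slide":[-3,-0.5,0],"angular":[0,0,0],"claw":-1},{"slide":[-2,0,0],"angular":[0,0,0],"claw":-1},{"slide":[-1,0,0],"angular":[0,0,0],"claw":-1},{"slide":[0,0,0],"angular":[0,0,0],"claw":-1}])

```text
time: 13.85
ee_pos: [0.584, 0.02, 0.1164]
tcp_rot: [-180.0, 0.0, -176.8]
wrist_force: [-3.6, -0.2, 7.4]
opening: 0.0165
grasp_force: 60.6
```

>>> play_rows(increments=[{"slide":[-1,0,0],"angular":[0,0,0],"claw":-1},{"slide":[-1,0,0],"angular":[0,0,0],"claw":-1},{"slide":[0,0,0],"angular":[0,0,0],"claw":-1}])

```text
time: 14.15
ee_pos: [0.5859, 0.0201, 0.1165]
tcp_rot: [-180.0, 0.0, -176.8]
wrist_force: [-4.0, -0.5, 6.4]
opening: 0.016
grasp_force: 60.6
```

>>> play_rows(increments=[{"slide":[-0.7,0,0],"angular":[0,0,0],"claw":-1},{"slide":[-0.7,0,0],"angular":[0,0,0],"claw":-1},{"slide":[0,0,0],"angular":[0,0,0],"claw":-1}])

```text
time: 14.45
ee_pos: [0.587, 0.0202, 0.1164]
tcp_rot: [-180.0, -0.0, -176.8]
wrist_force: [-5.1, 0.0, 6.6]
opening: 0.0159
grasp_force: 60.7
```

>>> play_rows(increments=[{"slide":[-0.7,0,0],"angular":[0,0,0],"claw":-1},{"slide":[0,0,0],"angular":[0,0,0],"claw":-1}])

```text
time: 14.65
ee_pos: [0.5872, 0.0202, 0.1164]
tcp_rot: [-180.0, -0.1, -176.8]
wrist_force: [-8.1, -0.3, 9.1]
opening: 0.0163
grasp_force: 60.8
```

>>> play_rows(increments=[{"slide":[-0.7,0,0],"angular":[0,0,0],"claw":-1},{"slide":[0,0,0],"angular":[0,0,0],"claw":-1}])

```text
time: 14.85
ee_pos: [0.5872, 0.0202, 0.1164]
tcp_rot: [-180.0, -0.2, -176.8]
wrist_force: [-12.0, -1.4, 10.2]
opening: 0.016
grasp_force: 61.0
```

>>> play_rows(increments=[{"slide":[-0.8,0,0],"angular":[0,0,0],"claw":-1},{"slide":[-0.8,0,0],"angular":[0,0,0],"claw":-1},{"slide":[0,0,0],"angular":[0,0,0],"claw":-1}])

```text
time: 15.15
ee_pos: [0.5873, 0.0201, 0.1164]
tcp_rot: [-180.0, -0.3, -176.8]
wrist_force: [-20.0, -2.0, 14.8]
opening: 0.0162
grasp_force: 61.5
```

Run:
```python
from h import *
o=bot.get_obs(); print(o["ee_pos"],o["wrist_force"],o["torque"],o["tcp_rot"])
```

```text
[0.58727956 0.02014915 0.1164227 ] [-19.97490811  -2.02569521  14.77395342] [-0.34010394  4.10641426  0.02535394] [-179.98893463   -0.3297757  -176.765206  ]
```

>>> play_rows(increments=[{"slide":[-0.8,0,0],"angular":[0,0,0],"claw":-1},{"slide":[0,0,0],"angular":[0,0,0],"claw":-1},{"slide":[0,0,0],"angular":[0,0,0],"claw":-1}])

```text
time: 15.45
ee_pos: [0.5873, 0.0202, 0.1164]
tcp_rot: [-180.0, -0.4, -176.8]
wrist_force: [-25.2, -3.3, 15.7]
opening: 0.0159
grasp_force: 61.7
```

>>> play_rows(increments=[{"slide":[1,0,0],"angular":[0,0,0],"claw":-1},{"slide":[1,0,0],"angular":[0,0,0],"claw":-1},{"slide":[0.7,0,0],"angular":[0,0,0],"claw":-1},{"slide":[0,0,0],"angular":[0,0,0],"claw":1},{"slide":[0,0,0],"angular":[0,0,0],"claw":1},{"slide":[0,0,0],"angular":[0,0,0],"claw":1},{"slide":[0,0,0],"angular":[0,0,0],"claw":1},{"slide":[0,0,0],"angular":[0,0,0],"claw":1}])

```text
time: 16.25
ee_pos: [0.5887, 0.0204, 0.1154]
tcp_rot: [180.0, 0.0, -176.8]
wrist_force: [-0.4, -0.4, 0.0]
opening: 0.0854
grasp_force: 0.0
```

>>> play_rows(increments=[{"slide":[0,0,-15],"angular":[0,0,0],"claw":1},{"slide":[0,0,-30],"angular":[0,0,0],"claw":1},{"slide":[0,0,-35],"angular":[0,0,0],"claw":1},{"slide":[0,0,0],"angular":[0,0,0],"claw":1},{"slide":[0,0,0],"angular":[0,0,0],"claw":1}])

```text
time: 16.75
ee_pos: [0.5893, 0.0204, 0.1972]
tcp_rot: [-180.0, 0.2, -176.8]
wrist_force: [1.3, 0.2, -0.5]
opening: 0.085
grasp_force: 0.0
```

Run:
```python
from h import *
import json
n="wrist"
i=bot.camera_info(n); im=bot.camera(n)[:,:,::-1]
json.dump({k:np.array(v).tolist() for k,v in i.items()},open(n+"5.json","w"))
im=im[100:300,150:430]; cv2.imwrite(f"pics/{n}5.png",cv2.resize(im,None,fx=2.8,fy=2.8,interpolation=cv2.INTER_CUBIC))
plan([.6695,.024,.120],[180,0,183.2])
```

```text
slide [-80.8  -0.9  75.9] rot [-0.    0.04  0.05]
```

View pics/wrist5.png

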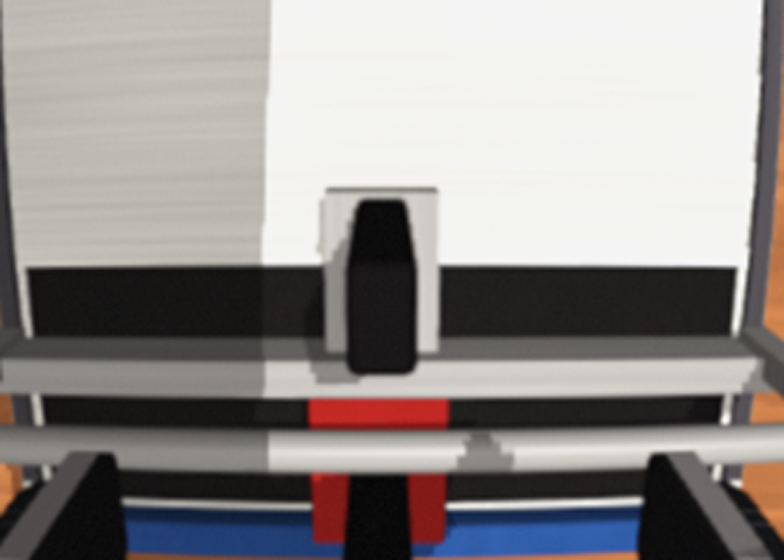

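The carriage jaw touches the spacer's near end squarely, with the spacer at (380,470) in the crop.

>>> play_rows(increments=[{"slide":[-30,0,0],"angular":[0,0,0],"claw":1},{"slide":[-35,-1,0],"angular":[0,0,0],"claw":1},{"slide":[-16,0,0],"angular":[0,0,0],"claw":1},{"slide":[0,0,15],"angular":[0,0,0],"claw":1},{"slide":[0,0,30],"angular":[0,0,0],"claw":1},{"slide":[0,0,20],"angular":[0,0,0],"claw":1},{"slide":[0,0,10],"angular":[0,0,0],"claw":1},{"slide":[0,0,0],"angular":[0,0,0],"claw":1}])

```text
time: 17.6
ee_pos: [0.6685, 0.0239, 0.1183]
tcp_rot: [180.0, -0.2, -176.8]
wrist_force: [-0.4, 0.9, 0.1]
opening: 0.0857
grasp_force: 0.0
```

>>> play_rows(increments=[{"slide":[0,0,0],"angular":[0,0,0],"claw":-1},{"slide":[0,0,0],"angular":[0,0,0],"claw":-1},{"slide":[0,0,0],"angular":[0,0,0],"claw":-1},{"slide":[0,0,0],"angular":[0,0,0],"claw":-1},{"slide":[0,0,0],"angular":[0,0,0],"claw":-1},{"slide":[0,0,0],"angular":[0,0,0],"claw":-1},{"slide":[0,0,0],"angular":[0,0,0],"claw":-1}])

```text
time: 18.3
ee_pos: [0.6698, 0.0238, 0.1213]
tcp_rot: [-180.0, 0.1, -176.8]
wrist_force: [-0.1, -0.5, 5.3]
opening: 0.0185
grasp_force: 60.2
```

>>> play_rows(increments=[{"slide":[0,0,-3],"angular":[0,0,0],"claw":-1},{"slide":[0,0,-10],"angular":[0,0,0],"claw":-1},{"slide":[0,0,-20],"angular":[0,0,0],"claw":-1},{"slide":[0,0,-35],"angular":[0,0,0],"claw":-1},{"slide":[0,0,-40],"angular":[0,0,0],"claw":-1},{"slide":[0,0,-35],"angular":[0,0,0],"claw":-1},{"slide":[9,-19,-7],"angular":[0,0,0],"claw":-1},{"slide":[18,-38,0],"angular":[0,0,0],"claw":-1}])

```text
time: 19.1
ee_pos: [0.6465, -0.0335, 0.2715]
tcp_rot: [180.0, 0.1, -176.6]
wrist_force: [1.2, -1.7, -3.1]
opening: 0.0182
grasp_force: 59.6
```

>>> play_rows(increments=[{"slide":[18,-38,0],"angular":[0,0,0],"claw":-1},{"slide":[18,-38,0],"angular":[0,0,0],"claw":-1},{"slide":[18,-38,0],"angular":[0,0,0],"claw":-1},{"slide":[18,-38,0],"angular":[0,0,0],"claw":-1},{"slide":[18,-38,0],"angular":[0,0,0],"claw":-1},{"slide":[18,-38,0],"angular":[0,0,0],"claw":-1},{"slide":[18,-38,0],"angular":[0,0,0],"claw":-1},{"slide":[11,-17,0],"angular":[0,0,4.3],"claw":-1}])

```text
time: 19.9
ee_pos: [0.5227, -0.328, 0.2694]
tcp_rot: [180.0, -0.1, 178.8]
wrist_force: [0.2, 0.6, -2.9]
opening: 0.0187
grasp_force: 59.7
```

>>> play_rows(increments=[{"slide":[0,0,40],"angular":[0,0,0],"claw":-1},{"slide":[0,0,40],"angular":[0,0,0],"claw":-1},{"slide":[0,0,30],"angular":[0,0,0],"claw":-1},{"slide":[0,0,10],"angular":[0,0,0],"claw":-1},{"slide":[0,0,0],"angular":[0,0,0],"claw":-1},{"slide":[0,0,0],"angular":[0,0,0],"claw":-1}])

```text
time: 20.5
ee_pos: [0.5253, -0.3252, 0.1521]
tcp_rot: [-180.0, 0.1, 178.9]
wrist_force: [-0.2, -0.4, -2.4]
opening: 0.0182
grasp_force: 59.7
```

Run:
```python
from h import *
plan([.525,-.325,.112],[180,0,179])
print(bot.get_obs()["wrist_force"])
```

```text
slide [ 0.4  0.2 40.1] rot [-0.05  0.08 -0.06]
[-0.22188265 -0.35016501 -2.43667419]
```

>>> play_rows(increments=[{"slide":[0,0,20],"angular":[0,0,0],"claw":-1},{"slide":[0,0,12],"angular":[0,0,0],"claw":-1},{"slide":[0,0,5],"angular":[0,0,0],"claw":-1},{"slide":[0,0,1],"angular":[0,0,0],"claw":-1},{"slide":[0,0,1],"angular":[0,0,0],"claw":-1},{"slide":[0,0,0],"angular":[0,0,0],"claw":-1}])

```text
time: 21.1
ee_pos: [0.5254, -0.325, 0.1123]
tcp_rot: [-180.0, 0.1, 178.9]
wrist_force: [0.9, 0.2, -2.3]
opening: 0.0184
grasp_force: 59.8
```

>>> play_rows(increments=[{"slide":[0,0,1],"angular":[0,0,0],"claw":-1},{"slide":[0,0,0],"angular":[0,0,0],"claw":-1}])

```text
time: 21.3
ee_pos: [0.5255, -0.3252, 0.1123]
tcp_rot: [-179.9, 0.1, 178.9]
wrist_force: [-0.9, 0.2, 3.9]
opening: 0.0181
grasp_force: 60.7
```

>>> play_rows(increments=[{"slide":[0,0,-0.5],"angular":[0,0,0],"claw":1},{"slide":[0,0,0],"angular":[0,0,0],"claw":1},{"slide":[0,0,0],"angular":[0,0,0],"claw":1},{"slide":[0,0,0],"angular":[0,0,0],"claw":1},{"slide":[0,0,0],"angular":[0,0,0],"claw":1},{"slide":[0,0,-20],"angular":[0,0,0],"claw":1},{"slide":[0,0,-35],"angular":[0,0,0],"claw":1},{"slide":[0,0,-40],"angular":[0,0,0],"claw":1}])

```text
time: 22.1
ee_pos: [0.5244, -0.3244, 0.2058]
tcp_rot: [179.9, -0.1, 178.9]
wrist_force: [0.7, 0.4, 1.1]
opening: 0.0854
grasp_force: 0.0
```

>>> play_rows(increments=[{"slide":[0,0,-40],"angular":[0,0,0],"claw":1},{"slide":[-3,20,-20],"angular":[0,0,0],"claw":1},{"slide":[-6,42,0],"angular":[0,0,0],"claw":1},{"slide":[-6,42,0],"angular":[0,0,0],"claw":1},{"slide":[-6,42,0],"angular":[0,0,0],"claw":1},{"slide":[-6,42,0],"angular":[0,0,0],"claw":1},{"slide":[-6,42,0],"angular":[0,0,0],"claw":1},{"slide":[-6,42,0],"angular":[0,0,0],"claw":1}])

```text
time: 22.9
ee_pos: [0.5691, -0.0519, 0.2661]
tcp_rot: [-180.0, 0.0, 178.9]
wrist_force: [0.8, -0.5, 0.7]
opening: 0.0851
grasp_force: 0.0
```

>>> play_rows(increments=[{"slide":[-6,42,0],"angular":[0,0,0],"claw":1},{"slide":[-6,42,0],"angular":[0,0,0],"claw":1},{"slide":[-6,42,0],"angular":[0,0,0],"claw":1},{"slide":[-6,42,0],"angular":[0,0,0],"claw":1},{"slide":[-6,42,0],"angular":[0,0,0],"claw":1},{"slide":[-6,42,0],"angular":[0,0,0],"claw":1},{"slide":[-6,42,0],"angular":[0,0,0],"claw":1},{"slide":[-6,42,0],"angular":[0,0,0],"claw":1}])

```text
time: 23.7
ee_pos: [0.6232, 0.2833, 0.266]
tcp_rot: [180.0, 0.0, 178.9]
wrist_force: [1.2, -1.4, 0.5]
opening: 0.0855
grasp_force: 0.0
```

>>> play_rows(increments=[{"slide":[0,0,0],"angular":[0,0,0],"claw":1},{"slide":[0,0,0],"angular":[0,0,0],"claw":1}])

```text
time: 23.9
ee_pos: [0.6231, 0.2824, 0.265]
tcp_rot: [-180.0, -0.1, 179.0]
wrist_force: [0.3, 0.6, -0.0]
opening: 0.0854
grasp_force: 0.0
```

Run:
```python
from h import *
plan([.631,.301,.160],[180,0,178.3]); print(mv()[0])
cv2.imwrite("pics/top5.png",bot.camera("top")[:,:,::-1])
im=cv2.imread("pics/top5.png"); a=cv2.resize(im[165:240,395:465],None,fx=5,fy=5,interpolation=cv2.INTER_CUBIC)
w=bot.camera("wrist")[:,:,::-1]; w=w[0:420,60:500]
c=np.zeros((420,800,3),np.uint8); c[:375,:350]=a; c[:,355:795]=w; cv2.imwrite("pics/c5.png",c)
```

```text
slide [ -7.7  18.8 105. ] rot [-0.04 -0.07  0.74]
[0.62312236 0.28240899 0.26497388]
```

View pics/c5.png

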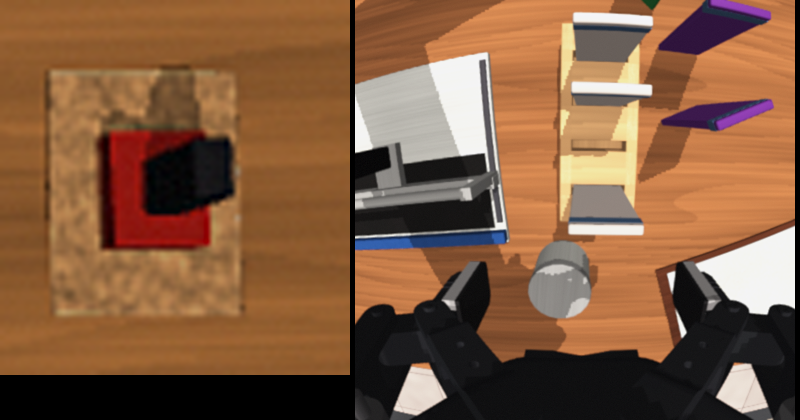

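The spacer is centred on its mat. Plate C's top spans columns 570–643 at row 229 in the right-hand view, and plates A and B are farther up.

Run:
```python
from h import *
for n,q in dict(C=(606.5,229.5),B=(612,91),A=(612.5,23)).items(): print(n,bp("wrist",q[0]-295,q[1],.19).round(4))
```

```text
C [0.6309 0.2993 0.19  ]
B [0.5333 0.3035 0.19  ]
A [0.4848 0.3049 0.19  ]
```

>>> play_rows(increments=[{"slide":[-7.8,17.5,0],"angular":[0,0,0],"claw":1},{"slide":[0,0,20],"angular":[0,0,0.7],"claw":1},{"slide":[0,0,35],"angular":[0,0,0],"claw":1},{"slide":[0,0,30],"angular":[0,0,0],"claw":1},{"slide":[0,0,18],"angular":[0,0,0],"claw":1},{"slide":[0,0,0],"angular":[0,0,0],"claw":1}])

```text
time: 24.6
ee_pos: [0.6304, 0.2968, 0.1606]
tcp_rot: [-179.9, -0.2, 178.1]
wrist_force: [-0.3, -0.1, -0.1]
opening: 0.0853
grasp_force: 0.0
```

>>> play_rows(increments=[{"slide":[0,0,0],"angular":[0,0,0],"claw":-1},{"slide":[0,0,0],"angular":[0,0,0],"claw":-1},{"slide":[0,0,0],"angular":[0,0,0],"claw":-1},{"slide":[0,0,0],"angular":[0,0,0],"claw":-1},{"slide":[0,0,0],"angular":[0,0,0],"claw":-1}], squeeze=45)

```text
time: 25.1
ee_pos: [0.6322, 0.2989, 0.1655]
tcp_rot: [179.9, 0.2, 178.2]
wrist_force: [0.2, -1.9, 6.3]
opening: 0.0533
grasp_force: 47.6
```

>>> play_rows(increments=[{"slide":[0,0,-5],"angular":[0,0,0],"claw":-1},{"slide":[0,0,-20],"angular":[0,0,0],"claw":-1},{"slide":[0,0,-30],"angular":[0,0,0],"claw":-1},{"slide":[0,0,-30],"angular":[0,0,0],"claw":-1},{"slide":[0,0,-30],"angular":[0,0,0],"claw":-1},{"slide":[0,0,-20],"angular":[0,0,0],"claw":-1},{"slide":[0,0,0],"angular":[0,0,0],"claw":-1},{"slide":[0,0,0],"angular":[0,0,0],"claw":-1}])

```text
time: 25.9
ee_pos: [0.6317, 0.299, 0.2974]
tcp_rot: [180.0, 0.0, 178.2]
wrist_force: [0.6, -0.0, -2.1]
opening: 0.0539
grasp_force: 47.9
```

```bash
cat >> h.py <<'E'
RX,RY,YAW=.6085,.0215,3.25
def place(y,tilt,g,dx=0,dz=0):
    """TCP target for plate at rack y, tilt deg, grip g m from lower end, offsets in rack x,z; prints the plan"""
    t=np.radians(tilt); s,c=np.sin(t),np.cos(t)
    P=np.array([.09-.004*c-g*s+dx, y, .012+.004*s+g*c+dz])
    Rz=Ro.from_euler("z",YAW,degrees=True)
    T=Rz*Ro.from_euler("y",-tilt,degrees=True)*Ro.from_euler("xyz",[180,0,180],degrees=True)
    p=Rz.apply(P)+[RX,RY,0]; a,R=mv()
    print("target",p.round(4),"slide_now",np.round(R.inv().apply(p-a)*1e3,1),"slide_in_target_axes",np.round(T.inv().apply(p-a)*1e3,1),"rot",np.round((R.inv()*T).as_rotvec(degrees=True),2),"F",bot.get_obs()["wrist_force"].round(1))
E
python3 - <<'E'
from h import *
print(mv()[0],bot.get_obs()["wrist_force"])
place(.085,25,.1555,-.004,.12)
place(.085,25,.1555,-.004,.01)
E
```

```text
[0.63172578 0.29903729 0.29735571] [ 0.63044645 -0.02142265 -2.08099532]
target [0.6203 0.1073 0.2746] slide_now [   5.5 -192.    22.7] slide_in_target_axes [  29.8 -190.8   11.2] rot [ -1.08 -24.98  -4.93] F [ 0.6 -0.  -2.1]
target [0.6203 0.1073 0.1646] slide_now [   5.6 -192.   132.7] slide_in_target_axes [  76.3 -190.8  110.9] rot [ -1.08 -24.98  -4.93] F [ 0.6 -0.  -2.1]
```

>>> play_rows(increments=[{"slide":[1,-20,0],"angular":[0,0,0],"claw":-1},{"slide":[1,-40,0],"angular":[0,0,0],"claw":-1},{"slide":[1,-40,0],"angular":[0,0,0],"claw":-1},{"slide":[1,-40,0],"angular":[0,0,0],"claw":-1},{"slide":[1,-35,0],"angular":[0,0,0],"claw":-1},{"slide":[0,-17,0],"angular":[0,0,0],"claw":-1},{"slide":[0,0,0],"angular":[-0.2,-5,-1],"claw":-1},{"slide":[0,0,0],"angular":[-0.3,-7,-1.4],"claw":-1}])

```text
time: 26.7
ee_pos: [0.6215, 0.1066, 0.2946]
tcp_rot: [179.8, 12.0, -179.4]
wrist_force: [0.2, 0.4, 0.3]
opening: 0.0536
grasp_force: 48.2
```

>>> play_rows(increments=[{"slide":[0,0,0],"angular":[-0.3,-7,-1.4],"claw":-1},{"slide":[0,0,0],"angular":[-0.3,-6,-1.2],"claw":-1},{"slide":[0,0,0],"angular":[0,0,0],"claw":-1},{"slide":[0,0,0],"angular":[0,0,0],"claw":-1}])

```text
time: 27.1
ee_pos: [0.6195, 0.1073, 0.2975]
tcp_rot: [180.0, 24.9, -176.7]
wrist_force: [-0.1, -0.4, -2.1]
opening: 0.0538
grasp_force: 48.2
```

Run:
```python
from h import *
print(mv()[0])
place(.085,25,.1555,-.004,.01)
```

```text
[0.61954464 0.10734579 0.29754976]
target [0.6203 0.1073 0.1646] slide_now [ 5.520e+01 -1.000e-01  1.209e+02] slide_in_target_axes [ 5.550e+01 -1.000e-01  1.208e+02] rot [ 0.04 -0.12  0.07] F [-0.1 -0.4 -2.1]
```

>>> play_rows(increments=[{"slide":[8,0,18],"angular":[0,0,0],"claw":-1},{"slide":[14,0,30],"angular":[0,0,0],"claw":-1},{"slide":[14,0,30],"angular":[0,0,0],"claw":-1},{"slide":[11,0,24],"angular":[0,0,0],"claw":-1},{"slide":[8,0,19],"angular":[0,0,0],"claw":-1},{"slide":[0,0,0],"angular":[0,0,0],"claw":-1},{"slide":[0,0,0],"angular":[0,0,0],"claw":-1}])

```text
time: 27.8
ee_pos: [0.623, 0.1074, 0.1657]
tcp_rot: [-180.0, 24.9, -176.7]
wrist_force: [1.1, -0.3, -0.5]
opening: 0.0535
grasp_force: 48.1
```

Run:
```python
from h import *
print(mv()[0])
place(.085,25,.1555,-.002,0)
i=bot.camera_info("side");im=bot.camera("side")[:,:,::-1]
cv2.imwrite("pics/s6.png",cv2.resize(im[120:300,180:420],None,fx=3,fy=3,interpolation=cv2.INTER_CUBIC))
```

```text
[0.62297782 0.10743208 0.16572847]
target [0.6223 0.1074 0.1546] slide_now [5.3 0.  9.8] slide_in_target_axes [5.3 0.  9.8] rot [ 0.03 -0.05  0.06] F [ 1.1 -0.3 -0.5]
```

View pics/s6.png

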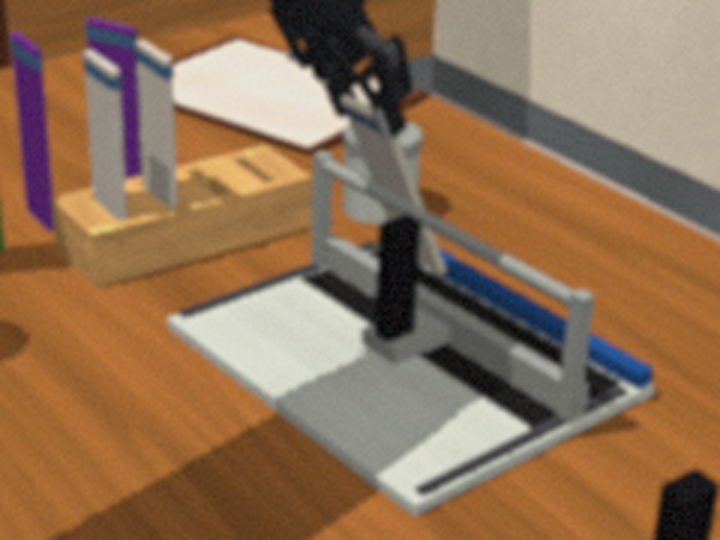

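The plate hangs tilted behind the lip at (440,265), clear of the rail.

>>> play_rows(increments=[{"slide":[1.7,0,3.6],"angular":[0,0,0],"claw":-1},{"slide":[1.3,0,2.7],"angular":[0,0,0],"claw":-1},{"slide":[0.6,0,1.4],"angular":[0,0,0],"claw":-1},{"slide":[0,0,0],"angular":[0,0,0],"claw":-1}])

```text
time: 28.25
ee_pos: [0.6217, 0.1071, 0.1565]
tcp_rot: [-180.0, 25.0, -176.7]
wrist_force: [-0.2, 0.3, -2.0]
opening: 0.0536
grasp_force: 48.2
```

>>> play_rows(increments=[{"slide":[0.4,0,0.9],"angular":[0,0,0],"claw":-1},{"slide":[0.4,0,0.9],"angular":[0,0,0],"claw":-1},{"slide":[0,0,0],"angular":[0,0,0],"claw":-1}])

```text
time: 28.55
ee_pos: [0.6222, 0.1072, 0.1555]
tcp_rot: [-180.0, 25.1, -176.7]
wrist_force: [-2.1, 0.8, 2.4]
opening: 0.0535
grasp_force: 48.7
```

>>> play_rows(increments=[{"slide":[-1,0,0.5],"angular":[0,0,0],"claw":-1},{"slide":[2,0,0],"angular":[0,-0.75,0],"claw":-1},{"slide":[2.7,0,0.1],"angular":[0,-1,0],"claw":-1},{"slide":[2.7,0,0.1],"angular":[0,-1,0],"claw":-1},{"slide":[2.7,0,0.1],"angular":[0,-1,0],"claw":-1},{"slide":[1.4,0,0.1],"angular":[0,-0.5,0],"claw":-1},{"slide":[0,0,0],"angular":[0,0,0],"claw":-1}])

```text
time: 29.25
ee_pos: [0.6133, 0.1067, 0.1512]
tcp_rot: [180.0, 29.5, -176.7]
wrist_force: [-6.7, 0.0, 8.9]
opening: 0.0543
grasp_force: 49.4
```

Run:
```python
from h import *
print(mv()[0],bot.get_obs()["tcp_rot"],bot.get_obs()["torque"])
place(.085,30.2,.1555,0,0)
```

```text
[0.61327967 0.1067169  0.15123498] [ 179.99413349   29.46974916 -176.6675258 ] [-0.17807276  0.7607619  -0.0333538 ]
target [0.612  0.1068 0.1484] slide_now [2.5 0.2 1.8] slide_in_target_axes [2.5 0.2 1.8] rot [ 0.05 -0.73  0.07] F [-6.7  0.   8.9]
```

>>> play_rows(increments=[{"slide":[1.2,0,-0.6],"angular":[0,-0.4,0],"claw":-1},{"slide":[0.8,0,-0.3],"angular":[0,-0.3,0],"claw":-1},{"slide":[0,0,0],"angular":[0,0,0],"claw":-1}])

```text
time: 29.55
ee_pos: [0.6112, 0.1066, 0.1495]
tcp_rot: [-180.0, 30.1, -176.7]
wrist_force: [2.8, 0.5, 3.1]
opening: 0.0538
grasp_force: 48.4
```

Run:
```python
from h import *
o=bot.get_obs(); a,R=mv()
print(a,o["tcp_rot"],"F tool",R.inv().apply(o["wrist_force"]),"M tool",R.inv().apply(o["torque"]))
place(.085,30.2,.1555,0,0)
```

```text
[0.61120786 0.10658875 0.14953025] [-179.99965612   30.07873569 -176.66770327] F tool [-3.97798354  0.30704449 -1.26155292] M tool [-0.07203599 -0.39978436 -0.04280706]
target [0.612  0.1068 0.1484] slide_now [-0.1  0.2  1.4] slide_in_target_axes [-0.1  0.2  1.4] rot [ 0.04 -0.12  0.07] F [2.8 0.5 3.1]
```

>>> play_rows(increments=[{"slide":[0,0,0],"angular":[0,0,0],"claw":0.6},{"slide":[0,0,0],"angular":[0,0,0],"claw":0.6},{"slide":[0,0,0],"angular":[0,0,0],"claw":0.6},{"slide":[0,0,0],"angular":[0,0,0],"claw":0.6},{"slide":[0,0,-8],"angular":[0,0,0],"claw":0.6},{"slide":[0,0,-20],"angular":[0,0,0],"claw":0.6},{"slide":[0,0,-35],"angular":[0,0,0],"claw":0.6},{"slide":[0,0,-40],"angular":[0,0,0],"claw":0.6}])

```text
time: 30.35
ee_pos: [0.5581, 0.1033, 0.2382]
tcp_rot: [-180.0, 29.8, -176.7]
wrist_force: [0.1, 0.2, 1.0]
opening: 0.0685
grasp_force: 0.0
```

>>> play_rows(increments=[{"slide":[0,0,0],"angular":[0,7.5,0],"claw":0.6},{"slide":[0,0,0],"angular":[0,7.5,0],"claw":0.6},{"slide":[0,0,0],"angular":[0,7.5,0],"claw":0.6},{"slide":[0,0,0],"angular":[0,7.6,0],"claw":1},{"slide":[0,0,0],"angular":[0,0,1.6],"claw":1},{"slide":[0,0,0],"angular":[0,0,0],"claw":1}])

```text
time: 30.95
ee_pos: [0.5601, 0.1035, 0.2367]
tcp_rot: [-180.0, -0.2, -178.3]
wrist_force: [-0.3, -1.0, 0.3]
opening: 0.0853
grasp_force: 0.0
```

Run:
```python
from h import *
import json
print(mv()[0],bot.get_obs()["opening"]); plan([.5318,.3042,.162],[180,0,178.3])
n="wrist"
i=bot.camera_info(n); im=bot.camera(n)[:,:,::-1]; json.dump({k:np.array(v).tolist() for k,v in i.items()},open("w7.json","w"))
cv2.imwrite("pics/w7.png",im)
s=bot.camera("side")[:,:,::-1]; cv2.imwrite("pics/s7.png",s)
c=np.zeros((420,800,3),np.uint8); c[:,:420]=im[:,140:560]; c[:,422:800]=cv2.resize(s[100:310,200:389],None,fx=2,fy=2); cv2.imwrite("pics/c7.png",c)
```

```text
[0.56005214 0.10353917 0.23666871] 0.08533684815784899
slide [ 22.1 201.5  74.6] rot [-0.05 -0.21  3.36]
```

View pics/c7.png

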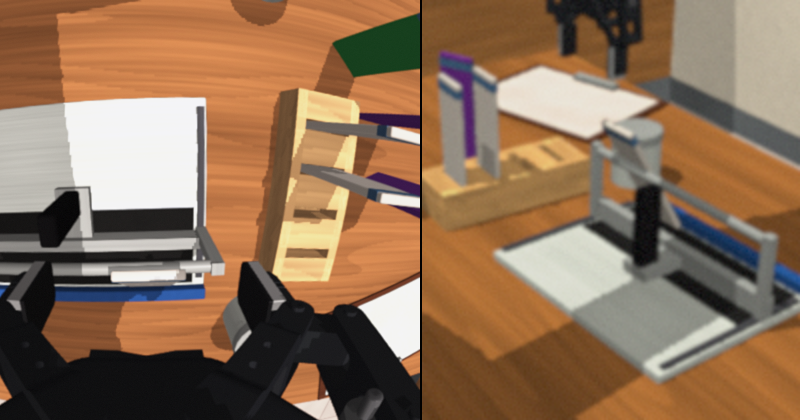

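The first plate leans on the rail as intended, at (625,140) in the right-hand panel.

>>> play_rows(increments=[{"slide":[3,20,-10],"angular":[0,0,0],"claw":1},{"slide":[4,40,0],"angular":[0,0,0],"claw":1},{"slide":[4,40,0],"angular":[0,0,0],"claw":1},{"slide":[4,40,0],"angular":[0,0,0],"claw":1},{"slide":[4,40,0],"angular":[0,0,0],"claw":1},{"slide":[3,21,0],"angular":[0,0,0],"claw":1},{"slide":[0,0,0],"angular":[0,0,3.4],"claw":1},{"slide":[0,0,0],"angular":[0,0,0],"claw":1}])

```text
time: 31.85
ee_pos: [0.53, 0.3041, 0.2509]
tcp_rot: [179.9, 0.1, 178.4]
wrist_force: [-0.4, -1.2, 0.1]
opening: 0.0857
grasp_force: 0.0
```

Run:
```python
from h import *
print(mv()[0]); plan([.5318,.304,.162],[180,0,178.3])
```

```text
[0.52997037 0.3041168  0.25090538]
slide [-1.6 -0.3 88.9] rot [0.12 0.13 0.09]
```

>>> play_rows(increments=[{"slide":[-1.5,0,15],"angular":[0,0,0],"claw":1},{"slide":[0,0,30],"angular":[0,0,0],"claw":1},{"slide":[0,0,28],"angular":[0,0,0],"claw":1},{"slide":[0,0,16],"angular":[0,0,0],"claw":1},{"slide":[0,0,0],"angular":[0,0,0],"claw":1}])

```text
time: 32.35
ee_pos: [0.5313, 0.3023, 0.1584]
tcp_rot: [-180.0, -0.2, 178.4]
wrist_force: [-0.4, -0.8, 1.0]
opening: 0.0856
grasp_force: 0.0
```

>>> play_rows(increments=[{"slide":[0,0,0],"angular":[0,0,0],"claw":-1},{"slide":[0,0,0],"angular":[0,0,0],"claw":-1},{"slide":[0,0,0],"angular":[0,0,0],"claw":-1},{"slide":[0,0,0],"angular":[0,0,0],"claw":-1},{"slide":[0,0,0],"angular":[0,0,0],"claw":-1},{"slide":[0,0,0],"angular":[0,0,0],"claw":-1}])

```text
time: 32.95
ee_pos: [0.5334, 0.3039, 0.1616]
tcp_rot: [179.9, 0.1, 178.3]
wrist_force: [-0.6, -1.1, 5.9]
opening: 0.054
grasp_force: 47.9
```

>>> play_rows(increments=[{"slide":[0,0,-5],"angular":[0,0,0],"claw":-1},{"slide":[0,0,-20],"angular":[0,0,0],"claw":-1},{"slide":[0,0,-30],"angular":[0,0,0],"claw":-1},{"slide":[0,0,-35],"angular":[0,0,0],"claw":-1},{"slide":[0,0,-35],"angular":[0,0,0],"claw":-1},{"slide":[0,0,-35],"angular":[0,0,0],"claw":-1},{"slide":[0,0,-35],"angular":[0,0,0],"claw":-1},{"slide":[0,0,0],"angular":[0,0,0],"claw":-1}])

```text
time: 33.75
ee_pos: [0.5334, 0.304, 0.36]
tcp_rot: [179.8, 0.3, 178.3]
wrist_force: [0.2, 0.1, 0.1]
opening: 0.0537
grasp_force: 48.1
```

Run:
```python
from h import *
print(mv()[0],bot.get_obs()["wrist_force"])
place(0,25,.1555,-.004,.01)
```

```text
[0.53342008 0.30397733 0.359955  ] [0.15041984 0.05921541 0.05989092]
target [0.6251 0.0224 0.1646] slide_now [ -98.9 -279.6  194.7] slide_in_target_axes [  14.  -286.3  209. ] rot [ -0.85 -24.7   -4.88] F [0.2 0.1 0.1]
```

>>> play_rows(increments=[{"slide":[-6,-17,0],"angular":[0,0,0],"claw":-1},{"slide":[-13,-37,0],"angular":[0,0,0],"claw":-1},{"slide":[-13,-37,0],"angular":[0,0,0],"claw":-1},{"slide":[-13,-37,0],"angular":[0,0,0],"claw":-1},{"slide":[-13,-37,0],"angular":[0,0,0],"claw":-1},{"slide":[-13,-37,0],"angular":[0,0,0],"claw":-1},{"slide":[-13,-37,0],"angular":[0,0,0],"claw":-1},{"slide":[-13,-37,0],"angular":[0,0,0],"claw":-1}])

```text
time: 34.55
ee_pos: [0.6218, 0.0225, 0.3528]
tcp_rot: [-180.0, -0.2, 178.3]
wrist_force: [0.8, 0.7, -1.5]
opening: 0.0543
grasp_force: 48.0
```

>>> play_rows(increments=[{"slide":[-2,-4,0],"angular":[-0.2,-5,-1],"claw":-1},{"slide":[0,0,0],"angular":[-0.2,-7,-1.4],"claw":-1},{"slide":[0,0,0],"angular":[-0.2,-7,-1.4],"claw":-1},{"slide":[0,0,0],"angular":[-0.2,-5.7,-1.1],"claw":-1},{"slide":[0,0,0],"angular":[0,0,0],"claw":-1},{"slide":[0,0,0],"angular":[0,0,0],"claw":-1}])

```text
time: 35.15
ee_pos: [0.6228, 0.0203, 0.3536]
tcp_rot: [-179.7, 24.0, -176.8]
wrist_force: [0.2, 0.4, -1.1]
opening: 0.0537
grasp_force: 48.1
```

Run:
```python
from h import *
print(mv()[0])
place(0,25,.1516,-.004,.01)
```

```text
[0.62276891 0.02031024 0.35360646]
target [0.6268 0.0225 0.1611] slide_now [ 74.5   2.8 177.6] slide_in_target_axes [ 77.6   2.  176.2] rot [-0.29 -1.01 -0.03] F [ 0.2  0.4 -1.1]
```

>>> play_rows(increments=[{"slide":[0,2,0],"angular":[-0.3,-1,0],"claw":-1},{"slide":[9,0,20],"angular":[0,0,0],"claw":-1},{"slide":[14,0,32],"angular":[0,0,0],"claw":-1},{"slide":[14,0,32],"angular":[0,0,0],"claw":-1},{"slide":[14,0,32],"angular":[0,0,0],"claw":-1},{"slide":[14,0,32],"angular":[0,0,0],"claw":-1},{"slide":[9,0,20],"angular":[0,0,0],"claw":-1},{"slide":[0,0,0],"angular":[0,0,0],"claw":-1}])

```text
time: 35.95
ee_pos: [0.6274, 0.0234, 0.166]
tcp_rot: [179.9, 24.7, -176.7]
wrist_force: [-0.3, 0.1, -2.0]
opening: 0.0539
grasp_force: 48.1
```

>>> play_rows(increments=[{"slide":[0,0,0],"angular":[0,0,0],"claw":-1}])

```text
time: 36.05
ee_pos: [0.6291, 0.0234, 0.1712]
tcp_rot: [180.0, 25.1, -176.7]
wrist_force: [0.2, 0.2, -2.1]
opening: 0.0536
grasp_force: 48.1
```

Run:
```python
from h import *
print(mv()[0])
place(0,25,.1516,-.002,0)
```

```text
[0.62911294 0.02338736 0.17121096]
target [0.6288 0.0227 0.1511] slide_now [ 8.9 -0.7 18.1] slide_in_target_axes [ 8.9 -0.7 18.1] rot [0.05 0.1  0.01] F [ 0.2  0.2 -2.1]
```

>>> play_rows(increments=[{"slide":[3.5,-0.5,7],"angular":[0,0,0],"claw":-1},{"slide":[2.2,0,4.4],"angular":[0,0,0],"claw":-1},{"slide":[1.3,0,2.7],"angular":[0,0,0],"claw":-1},{"slide":[0.8,0,1.8],"angular":[0,0,0],"claw":-1},{"slide":[0,0,0],"angular":[0,0,0],"claw":-1},{"slide":[0,0,0],"angular":[0,0,0],"claw":-1}])

```text
time: 36.65
ee_pos: [0.6279, 0.0228, 0.1531]
tcp_rot: [180.0, 25.1, -176.7]
wrist_force: [0.2, 1.0, -1.1]
opening: 0.0539
grasp_force: 48.1
```

>>> play_rows(increments=[{"slide":[0.4,0,0.9],"angular":[0,0,0],"claw":-1},{"slide":[0.4,0,0.9],"angular":[0,0,0],"claw":-1},{"slide":[0,0,0],"angular":[0,0,0],"claw":-1}])

```text
time: 36.95
ee_pos: [0.6283, 0.0229, 0.1519]
tcp_rot: [180.0, 25.2, -176.7]
wrist_force: [-1.5, -0.0, 3.4]
opening: 0.0541
grasp_force: 48.8
```

Contact with the floor. I'll use the same tilt sequence as before, but press less along the plate.

>>> play_rows(increments=[{"slide":[-1,0,0.3],"angular":[0,0,0],"claw":-1},{"slide":[2,0,0],"angular":[0,-0.75,0],"claw":-1},{"slide":[2.7,0,0],"angular":[0,-1,0],"claw":-1},{"slide":[2.7,0,0],"angular":[0,-1,0],"claw":-1},{"slide":[2.7,0,0],"angular":[0,-1,0],"claw":-1},{"slide":[1.4,0,0],"angular":[0,-0.5,0],"claw":-1},{"slide":[0,0,0],"angular":[0,0,0],"claw":-1}])

```text
time: 37.65
ee_pos: [0.6193, 0.0223, 0.1468]
tcp_rot: [180.0, 29.5, -176.7]
wrist_force: [3.1, 0.3, 2.4]
opening: 0.0543
grasp_force: 48.4
```

>>> play_rows(increments=[{"slide":[1.2,0,-0.4],"angular":[0,-0.4,0],"claw":-1},{"slide":[0.5,0,-0.3],"angular":[0,-0.2,0],"claw":-1},{"slide":[0,0,0],"angular":[0,0,0],"claw":-1}])

```text
time: 37.95
ee_pos: [0.6174, 0.0222, 0.1464]
tcp_rot: [180.0, 30.1, -176.7]
wrist_force: [4.5, 0.8, 4.0]
opening: 0.0539
grasp_force: 48.5
```

Run:
```python
from h import *
o=bot.get_obs(); a,R=mv()
print(a,o["tcp_rot"],"F tool",R.inv().apply(o["wrist_force"]),"M tool",R.inv().apply(o["torque"]))
place(.0,30.2,.1516,0,0)
```

```text
[0.6174404  0.02224477 0.14641262] [ 179.96467499   30.06188057 -176.72569097] F tool [-5.91896129  0.58754602 -1.14799452] M tool [ 0.05338863 -1.0208714  -0.13702114]
target [0.6188 0.0221 0.145 ] slide_now [-0.5 -0.2  1.9] slide_in_target_axes [-0.4 -0.2  1.9] rot [ 0.05 -0.14  0.02] F [4.5 0.8 4. ]
```

>>> play_rows(increments=[{"slide":[-1,0,0.5],"angular":[0,0,0],"claw":-1},{"slide":[0,0,0.7],"angular":[0,0,0],"claw":-1},{"slide":[0,0,0],"angular":[0,0,0],"claw":-1}])

```text
time: 38.25
ee_pos: [0.6185, 0.0223, 0.1451]
tcp_rot: [180.0, 30.0, -176.7]
wrist_force: [3.8, 0.4, 4.0]
opening: 0.0534
grasp_force: 48.6
```

Run:
```python
from h import *
o=bot.get_obs(); a,R=mv()
print(a,o["tcp_rot"],"F tool",R.inv().apply(o["wrist_force"]),"M tool",R.inv().apply(o["torque"]))
place(.0,30.2,.1516,0,0)
```

```text
[0.61854436 0.02229897 0.14510702] [ 179.96471919   29.97137574 -176.72967397] F tool [-5.2918258   0.15746522 -1.52805317] M tool [ 0.09908422 -0.84462661 -0.1223606 ]
target [0.6188 0.0221 0.145 ] slide_now [-0.1 -0.2  0.2] slide_in_target_axes [-0.1 -0.2  0.2] rot [ 0.05 -0.23  0.02] F [3.8 0.4 4. ]
```

>>> play_rows(increments=[{"slide":[-1,0,0.7],"angular":[0,0,0],"claw":-1},{"slide":[0,0,0.7],"angular":[0,0,0],"claw":-1},{"slide":[0,0,0],"angular":[0,0,0],"claw":-1}])

```text
time: 38.55
ee_pos: [0.6196, 0.0224, 0.1451]
tcp_rot: [180.0, 30.0, -176.7]
wrist_force: [-5.7, -0.7, 11.4]
opening: 0.0537
grasp_force: 49.7
```

Run:
```python
from h import *
o=bot.get_obs(); a,R=mv()
print(a,o["tcp_rot"],"F tool",R.inv().apply(o["wrist_force"]),"M tool",R.inv().apply(o["torque"]))
place(.0,30.2,.1516,0,0)
```

```text
[0.61963038 0.02235084 0.14509132] [ 179.9584291    29.96199349 -176.74195082] F tool [ -0.73500213  -0.34221989 -12.71877418] M tool [-0.0156574  0.2404363 -0.030154 ]
target [0.6188 0.0221 0.145 ] slide_now [ 0.8 -0.2 -0.4] slide_in_target_axes [ 0.8 -0.2 -0.4] rot [ 0.05 -0.24  0.01] F [-5.7 -0.7 11.4]
```

>>> play_rows(increments=[{"slide":[0.4,0,-0.9],"angular":[0,0,0],"claw":-1},{"slide":[0,0,0],"angular":[0,0,0],"claw":0.6},{"slide":[0,0,0],"angular":[0,0,0],"claw":0.6},{"slide":[0,0,0],"angular":[0,0,0],"claw":0.6},{"slide":[0,0,0],"angular":[0,0,0],"claw":0.6},{"slide":[0,0,-8],"angular":[0,0,0],"claw":0.6},{"slide":[0,0,-20],"angular":[0,0,0],"claw":0.6},{"slide":[0,0,-35],"angular":[0,0,0],"claw":0.6}])

```text
time: 39.35
ee_pos: [0.5864, 0.0205, 0.1978]
tcp_rot: [180.0, 29.7, -176.7]
wrist_force: [0.1, 0.4, 0.2]
opening: 0.0685
grasp_force: 0.0
```

>>> play_rows(increments=[{"slide":[0,0,-40],"angular":[0,0,0],"claw":0.6},{"slide":[0,0,-10],"angular":[0,7.5,0],"claw":0.6},{"slide":[0,0,0],"angular":[0,7.5,0],"claw":0.6},{"slide":[0,0,0],"angular":[0,7.5,0],"claw":0.6},{"slide":[0,0,0],"angular":[0,7.5,0],"claw":1},{"slide":[0,0,0],"angular":[0,0,4.9],"claw":1},{"slide":[0,0,0],"angular":[0,0,0],"claw":1},{"slide":[0,0,0],"angular":[0,0,0],"claw":1}])

```text
time: 40.15
ee_pos: [0.5626, 0.0191, 0.2434]
tcp_rot: [180.0, 0.0, 178.5]
wrist_force: [-0.6, 0.6, 0.1]
opening: 0.0851
grasp_force: 0.0
```

Run:
```python
from h import *
print(mv()[0]); plan([.4825,.3055,.25],[180,0,178.3])
im=bot.camera("wrist")[:,:,::-1]; cv2.imwrite("pics/w8.png",im)
s=bot.camera("side")[:,:,::-1]; cv2.imwrite("pics/s8.png",s); t=bot.camera("top")[:,:,::-1]
c=np.zeros((420,800,3),np.uint8); c[:,:398]=im[:,160:558]; c[:210,400:800]=cv2.resize(s[120:225,220:420],None,fx=2,fy=2)
c[212:412,400:800]=cv2.resize(t[120:220,230:430],None,fx=2,fy=2); cv2.imwrite("pics/c8.png",c)
```

```text
[0.56256913 0.01905754 0.24341245]
slide [ 87.5 284.3  -6.5] rot [0.04 0.03 0.21]
```

View pics/c8.png

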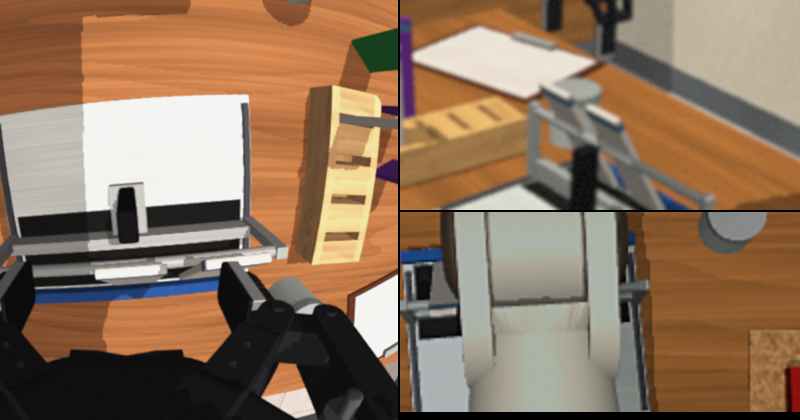

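Two plates lean side by side at the same angle, at (565,100) and (610,120) in the upper right panel. One plate is left in the near slot.

>>> play_rows(increments=[{"slide":[6,20,-7],"angular":[0,0,0],"claw":1},{"slide":[12,39,0],"angular":[0,0,0],"claw":1},{"slide":[12,39,0],"angular":[0,0,0],"claw":1},{"slide":[12,39,0],"angular":[0,0,0],"claw":1},{"slide":[12,39,0],"angular":[0,0,0],"claw":1},{"slide":[12,39,0],"angular":[0,0,0],"claw":1},{"slide":[12,39,0],"angular":[0,0,0],"claw":1},{"slide":[9,30,0],"angular":[0,0,0],"claw":1}])

```text
time: 41.1
ee_pos: [0.4823, 0.3071, 0.2515]
tcp_rot: [179.9, 0.1, 178.5]
wrist_force: [0.8, -0.1, -0.3]
opening: 0.0853
grasp_force: 0.0
```

>>> play_rows(increments=[{"slide":[0,0,0],"angular":[0,0,0],"claw":1},{"slide":[0,0,0],"angular":[0,0,0],"claw":1}])

```text
time: 41.3
ee_pos: [0.4831, 0.3056, 0.2511]
tcp_rot: [179.9, 0.1, 178.5]
wrist_force: [0.7, -0.7, 0.3]
opening: 0.0854
grasp_force: 0.0
```

Run:
```python
from h import *
print(mv()[0]); plan([.4825,.3057,.162],[180,0,178.3])
```

```text
[0.48306394 0.30559726 0.25107499]
slide [ 0.6 -0.  89.1] rot [0.08 0.05 0.21]
```

>>> play_rows(increments=[{"slide":[0.5,0,15],"angular":[0,0,0.2],"claw":1},{"slide":[0,0,30],"angular":[0,0,0],"claw":1},{"slide":[0,0,28],"angular":[0,0,0],"claw":1},{"slide":[0,0,16],"angular":[0,0,0],"claw":1},{"slide":[0,0,0],"angular":[0,0,0],"claw":1}])

```text
time: 41.8
ee_pos: [0.4825, 0.3036, 0.1593]
tcp_rot: [-179.9, -0.2, 178.1]
wrist_force: [-0.1, -1.0, -0.6]
opening: 0.0854
grasp_force: 0.0
```

>>> play_rows(increments=[{"slide":[0,0,0],"angular":[0,0,0],"claw":-1},{"slide":[0,0,0],"angular":[0,0,0],"claw":-1},{"slide":[0,0,0],"angular":[0,0,0],"claw":-1},{"slide":[0,0,0],"angular":[0,0,0],"claw":-1},{"slide":[0,0,0],"angular":[0,0,0],"claw":-1},{"slide":[0,0,0],"angular":[0,0,0],"claw":-1}])

```text
time: 42.4
ee_pos: [0.4839, 0.3056, 0.1631]
tcp_rot: [179.9, 0.1, 178.2]
wrist_force: [0.3, 0.0, 6.2]
opening: 0.0539
grasp_force: 47.7
```

>>> play_rows(increments=[{"slide":[0,0,-5],"angular":[0,0,0],"claw":-1},{"slide":[0,0,-20],"angular":[0,0,0],"claw":-1},{"slide":[0,0,-30],"angular":[0,0,0],"claw":-1},{"slide":[0,0,-35],"angular":[0,0,0],"claw":-1},{"slide":[0,0,-35],"angular":[0,0,0],"claw":-1},{"slide":[0,0,-35],"angular":[0,0,0],"claw":-1},{"slide":[0,0,-35],"angular":[0,0,0],"claw":-1},{"slide":[0,0,0],"angular":[0,0,0],"claw":-1}])

```text
time: 43.2
ee_pos: [0.4837, 0.3056, 0.3614]
tcp_rot: [179.7, 0.3, 178.2]
wrist_force: [0.4, 0.9, -1.4]
opening: 0.054
grasp_force: 48.0
```

Run:
```python
from h import *
print(mv()[0],bot.get_obs()["wrist_force"])
place(-.085,25,.1516,-.004,.01)
```

```text
[0.48374394 0.30560972 0.36137866] [ 0.35036669  0.92517006 -1.42281226]
target [ 0.6316 -0.0623  0.1611] slide_now [-158.3 -364.   199.4] slide_in_target_axes [ -30.2 -375.7  235.1] rot [ -0.85 -24.66  -5.03] F [ 0.4  0.9 -1.4]
```

>>> play_rows(increments=[{"slide":[-8,-18,0],"angular":[0,0,0],"claw":-1},{"slide":[-16,-37,0],"angular":[0,0,0],"claw":-1},{"slide":[-16,-37,0],"angular":[0,0,0],"claw":-1},{"slide":[-16,-37,0],"angular":[0,0,0],"claw":-1},{"slide":[-16,-37,0],"angular":[0,0,0],"claw":-1},{"slide":[-16,-37,0],"angular":[0,0,0],"claw":-1},{"slide":[-16,-37,0],"angular":[0,0,0],"claw":-1},{"slide":[-16,-37,0],"angular":[0,0,0],"claw":-1}])

```text
time: 44.0
ee_pos: [0.5948, 0.0231, 0.3552]
tcp_rot: [180.0, -0.1, 178.2]
wrist_force: [0.4, 1.0, -1.7]
opening: 0.0541
grasp_force: 48.1
```

>>> play_rows(increments=[{"slide":[-16,-37,0],"angular":[0,0,0],"claw":-1},{"slide":[-16,-37,0],"angular":[0,0,0],"claw":-1},{"slide":[-7,-16,0],"angular":[-0.2,-5,-1],"claw":-1},{"slide":[0,0,0],"angular":[-0.2,-7,-1.4],"claw":-1},{"slide":[0,0,0],"angular":[-0.2,-7,-1.4],"claw":-1},{"slide":[0,0,0],"angular":[-0.2,-5.7,-1.1],"claw":-1},{"slide":[0,0,0],"angular":[0,0,0],"claw":-1},{"slide":[0,0,0],"angular":[0,0,0],"claw":-1}])

```text
time: 44.8
ee_pos: [0.6299, -0.0666, 0.3561]
tcp_rot: [-179.8, 23.9, -177.0]
wrist_force: [0.5, -1.0, -0.9]
opening: 0.0539
grasp_force: 48.1
```

Run:
```python
from h import *
print(mv()[0])
place(-.085,25,.1531,-.004,.01)
```

```text
[ 0.62992607 -0.06657959  0.35607119]
target [ 0.631  -0.0624  0.1624] slide_now [ 77.3   4.7 177.5] slide_in_target_axes [ 80.7   4.2 176. ] rot [-0.29 -1.1  -0.22] F [ 0.5 -1.  -0.9]
```

>>> play_rows(increments=[{"slide":[1,4,0],"angular":[-0.3,-1.1,-0.2],"claw":-1},{"slide":[10,0,20],"angular":[0,0,0],"claw":-1},{"slide":[15,0,32],"angular":[0,0,0],"claw":-1},{"slide":[15,0,32],"angular":[0,0,0],"claw":-1},{"slide":[15,0,32],"angular":[0,0,0],"claw":-1},{"slide":[14,0,32],"angular":[0,0,0],"claw":-1},{"slide":[9,0,20],"angular":[0,0,0],"claw":-1},{"slide":[0,0,0],"angular":[0,0,0],"claw":-1}])

```text
time: 45.6
ee_pos: [0.6296, -0.062, 0.1659]
tcp_rot: [179.9, 24.7, -176.7]
wrist_force: [0.1, -1.0, -1.6]
opening: 0.0536
grasp_force: 48.1
```

>>> play_rows(increments=[{"slide":[0,0,0],"angular":[0,0,0],"claw":-1},{"slide":[0,0,0],"angular":[0,0,0],"claw":-1}])

```text
time: 45.8
ee_pos: [0.6317, -0.0625, 0.1727]
tcp_rot: [-180.0, 25.2, -176.7]
wrist_force: [-1.0, 1.0, -0.7]
opening: 0.0539
grasp_force: 48.2
```

Run:
```python
from h import *
print(mv()[0])
place(-.085,25,.1531,-.002,0.003)
```

```text
[ 0.63168686 -0.06251167  0.17270609]
target [ 0.633  -0.0622  0.1554] slide_now [ 6.2  0.2 16.2] slide_in_target_axes [ 6.1  0.2 16.2] rot [0.01 0.23 0.04] F [-1.   1.  -0.7]
```

>>> play_rows(increments=[{"slide":[2.5,0,7],"angular":[0,0,0],"claw":-1},{"slide":[2,0,5],"angular":[0,0,0],"claw":-1},{"slide":[1.3,0,3],"angular":[0,0,0],"claw":-1},{"slide":[0.6,0,1.2],"angular":[0,0,0],"claw":-1},{"slide":[0,0,0],"angular":[0,0,0],"claw":-1},{"slide":[0,0,0],"angular":[0,0,0],"claw":-1}])

```text
time: 46.4
ee_pos: [0.6316, -0.0624, 0.1538]
tcp_rot: [180.0, 25.2, -176.7]
wrist_force: [-3.6, 0.1, 4.4]
opening: 0.054
grasp_force: 48.8
```

>>> play_rows(increments=[{"slide":[0.4,0,0.9],"angular":[0,0,0],"claw":-1},{"slide":[0.4,0,0.9],"angular":[0,0,0],"claw":-1},{"slide":[0,0,0],"angular":[0,0,0],"claw":-1}])

```text
time: 46.7
ee_pos: [0.6324, -0.0624, 0.1539]
tcp_rot: [-180.0, 25.3, -176.7]
wrist_force: [-7.3, 2.4, 14.6]
opening: 0.054
grasp_force: 50.0
```

>>> play_rows(increments=[{"slide":[-0.5,0,-1.3],"angular":[0,0,0],"claw":-1},{"slide":[2,0,0],"angular":[0,-0.75,0],"claw":-1},{"slide":[2.7,0,0],"angular":[0,-1,0],"claw":-1},{"slide":[2.7,0,0],"angular":[0,-1,0],"claw":-1},{"slide":[2.7,0,0],"angular":[0,-1,0],"claw":-1},{"slide":[1.4,0,0],"angular":[0,-0.5,0],"claw":-1},{"slide":[0,0,0],"angular":[0,0,0],"claw":-1}])

```text
time: 47.4
ee_pos: [0.6218, -0.0631, 0.1483]
tcp_rot: [-180.0, 29.5, -176.7]
wrist_force: [4.6, -0.1, 4.6]
opening: 0.0536
grasp_force: 48.5
```

Run:
```python
from h import *
o=bot.get_obs(); a,R=mv()
print(a,o["tcp_rot"],"F tool",R.inv().apply(o["wrist_force"]),"M tool",R.inv().apply(o["torque"]))
place(-.085,30.2,.1531,0,0)
```

```text
[ 0.62179557 -0.06308076  0.14830126] [-179.99227442   29.51275154 -176.71671551] F tool [-6.20720408 -0.40200056 -1.71667671] M tool [-0.10001506 -0.99962569 -0.00255245]
target [ 0.6228 -0.0628  0.1463] slide_now [0.1 0.2 2.2] slide_in_target_axes [0.1 0.2 2.2] rot [ 0.01 -0.69  0.03] F [ 4.6 -0.1  4.6]
```

>>> play_rows(increments=[{"slide":[-1,0,0.7],"angular":[0,-0.3,0],"claw":-1},{"slide":[-0.4,0,0.7],"angular":[0,-0.2,0],"claw":-1},{"slide":[0,0,0.5],"angular":[0,0,0],"claw":-1},{"slide":[0,0,0],"angular":[0,0,0],"claw":-1}])

```text
time: 47.8
ee_pos: [0.6233, -0.063, 0.1465]
tcp_rot: [180.0, 29.8, -176.7]
wrist_force: [-1.4, 0.6, 7.1]
opening: 0.0538
grasp_force: 49.1
```

Run:
```python
from h import *
o=bot.get_obs(); a,R=mv()
print(a,o["tcp_rot"],"F tool",R.inv().apply(o["wrist_force"]),"M tool",R.inv().apply(o["torque"]))
place(-.085,30.2,.1531,0,0)
```

```text
[ 0.6233406  -0.06296884  0.14648999] [ 179.98890158   29.83708429 -176.7373132 ] F tool [-2.36793147  0.69262354 -6.85472042] M tool [-0.04531187 -0.23504024 -0.07117476]
target [ 0.6228 -0.0628  0.1463] slide_now [ 0.5  0.2 -0.1] slide_in_target_axes [ 0.5  0.2 -0.1] rot [ 0.02 -0.36  0.01] F [-1.4  0.6  7.1]
```

>>> play_rows(increments=[{"slide":[0.2,0,-0.4],"angular":[0,0,0],"claw":-1},{"slide":[0,0,0],"angular":[0,0,0],"claw":0.6},{"slide":[0,0,0],"angular":[0,0,0],"claw":0.6},{"slide":[0,0,0],"angular":[0,0,0],"claw":0.6},{"slide":[0,0,0],"angular":[0,0,0],"claw":0.6},{"slide":[0,0,-8],"angular":[0,0,0],"claw":0.6},{"slide":[0,0,-20],"angular":[0,0,0],"claw":0.6},{"slide":[0,0,-35],"angular":[0,0,0],"claw":0.6}])

```text
time: 48.6
ee_pos: [0.5902, -0.0645, 0.1993]
tcp_rot: [179.9, 29.6, -176.8]
wrist_force: [0.2, -0.4, 0.2]
opening: 0.0684
grasp_force: 0.0
```

>>> play_rows(increments=[{"slide":[0,0,-40],"angular":[0,0,0],"claw":0.6},{"slide":[0,0,-15],"angular":[0,7.5,0],"claw":0.6},{"slide":[20,0,-20],"angular":[0,7.5,0],"claw":0.6},{"slide":[40,0,-20],"angular":[0,7.5,0],"claw":0.6},{"slide":[45,0,0],"angular":[0,7.5,0],"claw":1},{"slide":[45,0,0],"angular":[0,0,0],"claw":1},{"slide":[0,0,0],"angular":[0,0,0],"claw":1},{"slide":[0,0,0],"angular":[0,0,0],"claw":1}])

```text
time: 49.4
ee_pos: [0.4048, -0.0755, 0.2639]
tcp_rot: [-180.0, -0.1, -176.8]
wrist_force: [0.6, 0.4, 0.5]
opening: 0.0853
grasp_force: 0.0
```

Run:
```python
from h import *
import json
n="wrist"
i=bot.camera_info(n); im=bot.camera(n)[:,:,::-1]; cv2.imwrite("pics/w9.png",im)
json.dump({k:np.array(v).tolist() for k,v in i.items()},open("w9.json","w"))
t=bot.camera("top")[:,:,::-1]; s=bot.camera("side")[:,:,::-1]; print(mv()[0])
c=np.zeros((600,800,3),np.uint8)
c[:420,:560]=im
c[:240,562:800]=cv2.resize(t[160:240,385:464],(238,240),interpolation=cv2.INTER_CUBIC)
c[422:600,0:400]=cv2.resize(s[130:219,220:420],None,fx=2,fy=2)
c[422:600,402:800]=cv2.resize(s[250:350,340:560],(398,178))
c[242:420,562:800]=cv2.resize(t[125:215,225:345],(238,178))
cv2.imwrite("pics/c9.png",c)
```

```text
[ 0.40548542 -0.07540901  0.2635104 ]
```

View pics/c9.png

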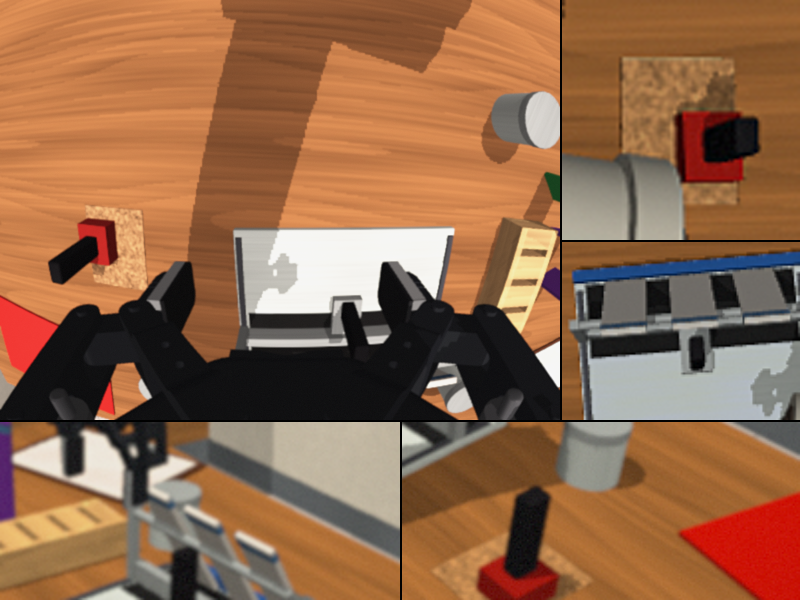

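All three plates lean on the rail at the same angle. The spacer has been knocked about 3 cm to the right of the mat's middle, as the upper right panel shows. I'll put it back.

>>> play_rows(increments=[{"slide":[-4,-22,-20],"angular":[0,0,0],"claw":1},{"slide":[-5,-38,-25],"angular":[0,0,0],"claw":1},{"slide":[-5,-38,-20],"angular":[0,0,0],"claw":1},{"slide":[-5,-38,0],"angular":[0,0,0],"claw":1},{"slide":[-5,-38,0],"angular":[0,0,0],"claw":1},{"slide":[-5,-38,0],"angular":[0,0,0],"claw":1},{"slide":[-4,-35,0],"angular":[0,0,3.2],"claw":1},{"slide":[0,0,0],"angular":[0,0,0],"claw":1}])

```text
time: 50.35
ee_pos: [0.453, -0.3237, 0.3257]
tcp_rot: [179.9, -0.3, 179.8]
wrist_force: [0.4, -1.0, -0.1]
opening: 0.0856
grasp_force: 0.0
```

>>> play_rows(increments=[{"slide":[0,0,0],"angular":[0,0,0],"claw":1},{"slide":[0,0,0],"angular":[0,0,0],"claw":1}])

```text
time: 50.55
ee_pos: [0.4524, -0.3195, 0.3281]
tcp_rot: [180.0, -0.2, -179.9]
wrist_force: [0.3, -0.6, 0.3]
opening: 0.0854
grasp_force: 0.0
```

```bash
cat > sp.py <<'E'
from h import *
i=bot.camera_info("wrist"); im=bot.camera("wrist")[:,:,::-1].copy(); cv2.imwrite("pics/w10.png",im); print(mv()[0])
hsv=cv2.cvtColor(im,cv2.COLOR_BGR2HSV)
red=(((hsv[...,0]<6)|(hsv[...,0]>174))&(hsv[...,1]>170)&(hsv[...,2]>60)).astype(np.uint8)
p=proj("wrist",np.array([.525,-.34,.03]),i); print("expect",p)
n,l,st,ce=cv2.connectedComponentsWithStats(red)
k=min([j for j in range(1,n) if st[j,4]>150],key=lambda j:np.hypot(*(ce[j]-p)))
print(st[k],ce[k])
x0,y0,w,h=st[k,:4]
# render-fit: block silhouette (convex hull of 8 corners) against hull of red pixels
ys,xs=np.nonzero(l==k); hull=cv2.convexHull(np.c_[xs,ys].astype(np.int32))
S=4
def sil(pose):
    P=np.array([(a,b,z) for a in(-.03,.03) for b in(-.025,.025) for z in(.003,.033)])
    W=Ro.from_euler("z",pose[2],degrees=True).apply(P)+[pose[0],pose[1],0]
    return cv2.convexHull(((proj("wrist",W,i)-[x0-20,y0-20])*S).astype(np.int32))
def mask(h_): m=np.zeros(((h+40)*S,(w+40)*S),np.uint8); cv2.fillConvexPoly(m,h_,1); return m
T=mask(((hull.reshape(-1,2)+.5-[x0-20,y0-20])*S).astype(np.int32))
def cost(q): M=mask(sil(q*[.01,.01,10])); return (M^T).sum()/T.sum()
from scipy.optimize import minimize
b=bp("wrist",*ce[k],.02,i); best=None
for a in range(-45,46,15):
    r=minimize(cost,[b[0]*100,b[1]*100,a/10],method="Nelder-Mead",options=dict(initial_simplex=None))
    if best is None or r.fun<best.fun: best=r
q=best.x*[.01,.01,10]; print("spacer",q.round(4),"cost",best.fun)
ck=(hsv[...,0]>8)&(hsv[...,0]<25)
plan([q[0],q[1],.111],[180,0,180+q[2]])
E
python3 sp.py
```

```text
[ 0.45237658 -0.31928048  0.32840239]
expect [271.3035542  221.89662157]
[ 250  187   36   44 1042] [268.72072937 204.57869482]
spacer [ 0.5099 -0.3449 -1.001 ] cost 0.08198658171230853
slide [-57.9 -25.8 217.3] rot [-0.01 -0.14  1.15]
```

Run:
```python
from h import *
i=bot.camera_info("wrist"); im=cv2.imread("pics/w10.png"); g=im.max(2)
q=[.5099,-.3449,-1.0]
P=np.array([(a,b,.128) for a in(-.015,.015) for b in(-.01,.01)]); W=Ro.from_euler("z",q[2],degrees=True).apply(P)+[q[0],q[1],0]
u=proj("wrist",W,i); print(u.round(1).tolist())
c=u.mean(0).astype(int)
D=(g[c[1]-35:c[1]+30,c[0]-25:c[0]+25]<55).astype(np.uint8); n,l,st,ce=cv2.connectedComponentsWithStats(D)
k=l[35,25]; print(k,st[k]+[c[0]-25,c[1]-35,0,0,0]); 
for r in range(0,65,3): 
    x=np.nonzero(l[r]==k)[0]; print(r+c[1]-35,(x.min()+c[0]-25,x.max()+c[0]-25) if len(x) else None,end="; ")
```

```text
[[254.1, 222.7], [271.9, 223.1], [254.4, 247.4], [271.7, 247.9]]
1 [256 203  18  42 659]
200 None; 203 (np.int64(262), np.int64(273)); 206 (np.int64(261), np.int64(273)); 209 (np.int64(260), np.int64(273)); 212 (np.int64(259), np.int64(273)); 215 (np.int64(258), np.int64(273)); 218 (np.int64(257), np.int64(273)); 221 (np.int64(256), np.int64(273)); 224 (np.int64(256), np.int64(273)); 227 (np.int64(256), np.int64(272)); 230 (np.int64(256), np.int64(272)); 233 (np.int64(256), np.int64(271)); 236 (np.int64(256), np.int64(271)); 239 (np.int64(256), np.int64(271)); 242 (np.int64(256), np.int64(270)); 245 None; 248 None; 251 None; 254 None; 257 None; 260 None; 263 None;
```

>>> play_rows(increments=[{"slide":[-27,-12,0],"angular":[0,0,1],"claw":1},{"slide":[-28,-13,20],"angular":[0,0,0],"claw":1},{"slide":[0,0,40],"angular":[0,0,0],"claw":1},{"slide":[0,0,40],"angular":[0,0,0],"claw":1},{"slide":[0,0,15],"angular":[0,0,0],"claw":1},{"slide":[0,0,0],"angular":[0,0,0],"claw":1},{"slide":[0,0,0],"angular":[0,0,0],"claw":1}])

```text
time: 51.3
ee_pos: [0.5069, -0.3449, 0.2143]
tcp_rot: [-180.0, -0.1, 179.1]
wrist_force: [-0.5, 0.8, 0.2]
opening: 0.0856
grasp_force: 0.0
```

Run:
```python
from h import *
plan([.507,-.344,.111],[180,0,179]); print(mv()[0])
```

```text
slide [ -0.3   0.9 103.3] rot [-0.04 -0.11  0.13]
[ 0.50688856 -0.34486919  0.21426254]
```

>>> play_rows(increments=[{"slide":[0,1,30],"angular":[0,0,0],"claw":1},{"slide":[0,0,35],"angular":[0,0,0],"claw":1},{"slide":[0,0,25],"angular":[0,0,0],"claw":1},{"slide":[0,0,12],"angular":[0,0,0],"claw":1},{"slide":[0,0,0],"angular":[0,0,0],"claw":1}])

```text
time: 51.8
ee_pos: [0.5064, -0.3443, 0.111]
tcp_rot: [180.0, -0.2, 179.1]
wrist_force: [-0.6, 0.0, 0.9]
opening: 0.0854
grasp_force: 0.0
```

>>> play_rows(increments=[{"slide":[0,0,0],"angular":[0,0,0],"claw":-1},{"slide":[0,0,0],"angular":[0,0,0],"claw":-1},{"slide":[0,0,0],"angular":[0,0,0],"claw":-1},{"slide":[0,0,0],"angular":[0,0,0],"claw":-1},{"slide":[0,0,0],"angular":[0,0,0],"claw":-1},{"slide":[0,0,0],"angular":[0,0,0],"claw":-1},{"slide":[0,0,0],"angular":[0,0,0],"claw":-1},{"slide":[0,0,0],"angular":[0,0,0],"claw":-1}])

```text
time: 52.6
ee_pos: [0.5067, -0.3449, 0.1115]
tcp_rot: [-179.9, -0.1, 179.1]
wrist_force: [0.4, -1.9, 4.5]
opening: 0.0185
grasp_force: 45.3
```

>>> play_rows(increments=[{"slide":[0,0,-5],"angular":[0,0,0],"claw":-1},{"slide":[0,0,-10],"angular":[0,0,0],"claw":-1},{"slide":[-9,10,0],"angular":[0,0,0],"claw":-1},{"slide":[-9,9,0],"angular":[0,0,0],"claw":-1},{"slide":[0,0,0],"angular":[0,0,0],"claw":-1},{"slide":[0,0,0],"angular":[0,0,0],"claw":-1}])

```text
time: 53.2
ee_pos: [0.525, -0.3251, 0.1252]
tcp_rot: [180.0, -0.2, 179.1]
wrist_force: [-0.6, 0.5, -3.8]
opening: 0.0184
grasp_force: 44.3
```

Run:
```python
from h import *
plan([.525,-.325,.111],[180,0,179]); o=bot.get_obs(); print(mv()[0],o["opening"],o["wrist_force"])
```

```text
slide [-0.1  0.1 14.2] rot [ 0.03 -0.22  0.15]
[ 0.524986   -0.32511794  0.12522128] 0.018445329347611644 [-0.55995     0.53519529 -3.82791042]
```

>>> play_rows(increments=[{"slide":[0,0,7],"angular":[0,0,0],"claw":-1},{"slide":[0,0,4],"angular":[0,0,0],"claw":-1},{"slide":[0,0,1.5],"angular":[0,0,0],"claw":-1},{"slide":[0,0,1],"angular":[0,0,0],"claw":-1},{"slide":[0,0,0],"angular":[0,0,0],"claw":-1}])

```text
time: 53.7
ee_pos: [0.5245, -0.3259, 0.1121]
tcp_rot: [180.0, -0.2, 179.1]
wrist_force: [-0.4, 0.3, -3.6]
opening: 0.019
grasp_force: 44.2
```

>>> play_rows(increments=[{"slide":[0,0,0.7],"angular":[0,0,0],"claw":-1},{"slide":[0,0,0],"angular":[0,0,0],"claw":-1}])

```text
time: 53.9
ee_pos: [0.5247, -0.3259, 0.1116]
tcp_rot: [-180.0, -0.2, 179.1]
wrist_force: [-0.3, 0.3, -4.8]
opening: 0.019
grasp_force: 44.2
```

>>> play_rows(increments=[{"slide":[0,0,0.7],"angular":[0,0,0],"claw":-1},{"slide":[0,0,0.7],"angular":[0,0,0],"claw":-1},{"slide":[0,0,0],"angular":[0,0,0],"claw":-1}])

```text
time: 54.2
ee_pos: [0.5249, -0.3262, 0.1115]
tcp_rot: [-179.9, -0.1, 179.1]
wrist_force: [-2.9, -0.8, 6.2]
opening: 0.0188
grasp_force: 45.4
```

Contact. I'll release, back away to the viewing pose and check numerically.

>>> play_rows(increments=[{"slide":[0,0,-0.5],"angular":[0,0,0],"claw":-1},{"slide":[0,0,0],"angular":[0,0,0],"claw":1},{"slide":[0,0,0],"angular":[0,0,0],"claw":1},{"slide":[0,0,0],"angular":[0,0,0],"claw":1},{"slide":[0,0,0],"angular":[0,0,0],"claw":1},{"slide":[0,0,0],"angular":[0,0,0],"claw":1},{"slide":[0,0,-20],"angular":[0,0,0],"claw":1},{"slide":[0,0,-40],"angular":[0,0,0],"claw":1}])

```text
time: 55.0
ee_pos: [0.5236, -0.325, 0.168]
tcp_rot: [179.8, -0.5, 179.1]
wrist_force: [1.2, -1.0, -0.1]
opening: 0.0854
grasp_force: 0.0
```

>>> play_rows(increments=[{"slide":[0,0,-45],"angular":[0,0,0],"claw":1},{"slide":[0,0,-45],"angular":[0,0,0],"claw":1},{"slide":[20,0,-45],"angular":[0,0,0],"claw":1},{"slide":[25,2,-22],"angular":[0,0,0],"claw":1},{"slide":[27,2,0],"angular":[0,0,0],"claw":1},{"slide":[0,0,0],"angular":[0,0,0],"claw":1},{"slide":[0,0,0],"angular":[0,0,0],"claw":1}])

```text
time: 55.7
ee_pos: [0.4533, -0.3208, 0.3282]
tcp_rot: [-180.0, -0.1, 179.0]
wrist_force: [-0.2, -0.5, -0.5]
opening: 0.0856
grasp_force: 0.0
```

```bash
python3 sp.py
python3 - <<'E'
from h import *
# change check vs last top view: plates region & carriage
t=bot.camera("top")[:,:,::-1]; cv2.imwrite("pics/top10.png",t); s=bot.camera("side")[:,:,::-1]
a=cv2.imread("pics/c9.png")[422:600,0:400]; b=cv2.resize(s[130:219,220:420],None,fx=2,fy=2)
print("rack area diff",np.abs(a[60:,150:].astype(int)-b[60:,150:]).mean(), bot.get_obs()["time"])
hsv=cv2.cvtColor(t,cv2.COLOR_BGR2HSV); m=((hsv[...,0]<6)|(hsv[...,0]>174))&(hsv[...,1]>150)
m[:, :390]=0;m[:,470:]=0;m[:165]=0;m[245:]=0
ys,xs=np.nonzero(m);print(xs.min(),xs.max(),ys.min(),ys.max(),bp("top",(xs.min()+xs.max())/2,(ys.min()+ys.max())/2,.025))
i=bot.camera_info("wrist"); im=cv2.imread("pics/w10.png"); g=im.max(2)
P=np.array([(.525+x,-.325+y,.128) for x in(-.015,.015) for y in(-.01,.01)]); u=proj("wrist",P,i); print("handle top pred",u.round(1).tolist())
c=u.mean(0).astype(int); n,l,st,ce=cv2.connectedComponentsWithStats((g[c[1]-45:c[1]+35,c[0]-30:c[0]+30]<55).astype(np.uint8)); k=l[45,30]; print(st[k]+[c[0]-30,c[1]-45,0,0,0])
E
```

```text
[ 0.45366964 -0.32074944  0.32760981]
expect [273.25386385 221.41289546]
[ 266  198   35   44 1058] [282.9120983  216.60680529]
spacer [ 0.5273 -0.3255 -1.8432] cost 0.09235159323792641
slide [-74.3  -3.6 216.4] rot [ 0.01 -0.17  0.91]
rack area diff 10.155107344632768 55.85
416 436 190 213 [ 0.52811249 -0.32638372  0.025     ]
handle top pred [[273.7, 235.1], [291.4, 234.9], [274.4, 259.4], [291.6, 259.1]]
[274 214  17  45 656]
```

Run:
```python
from h import *
a=cv2.imread("pics/c9.png")[242:420,562:800].astype(int); t=cv2.imread("pics/top10.png"); b=cv2.resize(t[125:215,225:345],(238,178)).astype(int)
d=np.abs(a-b).max(2); print("plates area",d[:85].mean(),(d[:85]>60).mean())
# jaw gap: rail row from the top view, pixel columns at rail ends
print(proj("top",Ro.from_euler("z",3.25,degrees=True).apply([(.018,.15,.112),(.018,-.15,.112)])+[.6085,.0215,0]))
bot.job_done()
```

```text
plates area 9.847849728126544 0.0006920415224913495
[[229.96108428 166.82214423]
 [351.77835871 156.6716035 ]]
the job is handed in; nothing more can be done
```

The job is handed in at about 56 s of robot time: the spacer set the rack, all three white plates lean on the rail against the lip, and the spacer is upright in the middle of its mat again after I replaced it following a knock.

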